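# Make up two drinks boards

### The job

Make up two drinks boards for the courtyard tables: on the board with the long slot, stand the crown-capped tall bottle in the round well and lay the bottle opener in the slot; on the board with two wells, stand the squat screw-cap bottle in the larger well and the glass tumbler, mouth up, in the smaller one, with the green lid centred on the tumbler to keep insects out. Everything must sit right down in its recess, bottles and glass upright. Never let a bottle or the glass fall over or drop, and leave the bowl of limes and the pile of coasters where they are.

Things in the scene. Friction and masses are not known exactly. Their poses are not given: they have to be found in the camera images.
- tall_bottle_mid (a point): The taller, slender yellow bottle with a long neck and a steel crown cap, standing upright on the turntable. Total height 165 mm, round body 58 mm across up to 85 mm above its underside, shoulder narrowing to the neck at 125 mm; the neck is 27 to 25 mm across from 130 to 157 mm above the underside, and the crown cap above it is 31 mm across. Grip it by the neck. About 0.34 kg. The point is on its axis, half-way up (82.5 mm above its underside); z up.
- squat_bottle_mid (a point): The shorter, broad yellow bottle with a wide white screw cap, standing upright on the turntable. Total height 136 mm, round body 70 mm across up to 76 mm above its underside, shoulder narrowing to 35 mm at 99 mm; the cap is 38 mm across, from 113 to 136 mm above the underside, over a 33 mm neck. Grip it by the cap. About 0.36 kg. The point is on its axis, half-way up (68 mm above its underside); z up.
- tumbler_mid (a point): The clear glass tumbler, standing mouth up on the table. Height 100 mm, outer diameter 56 mm at the foot and 66 mm at the rim, wall 3 mm. About 0.22 kg. The point is on its axis, half-way up (50 mm above its underside); z up.
- lid_mid (a point): The green silicone lid lying on the table: a stiff round disc 86 mm across with a flat underside, 4 mm thick at the edge and 8 mm at the middle, with an upright round knob in the centre, 17 to 19 mm across, whose top is 26 mm above the underside. Rests flat on the tumbler's rim, overhanging it by 10 mm all round. 45 g. The point is on its axis, half-way up (13 mm above its underside); z up.
- opener_mid (a point): The chrome bottle opener lying flat on the table, 126 mm long: a straight handle 16 mm wide and 16 mm high, with a ring head 40 mm across and 8 mm thick at one end. About 0.15 kg. The point is the middle of its length, 8 mm above its underside, on the handle and close to the centre of mass; x runs along the handle towards the ring head, z up. The handle reaches from 63 mm behind the point to 23 mm ahead of it.
- board_slot: Pale wooden serving board with ONE round well and ONE long slot, lying loose on the table, about 1 kg. 104 mm (its x) by 262 mm (its y), 22 mm thick. Both recesses are 6 mm deep with a dark cork-lined floor 16 mm above the underside. Well: 79 mm across, centred at x 0, y +82 mm. Slot: 57 mm wide (x) and 147 mm long (y), centred at x 0, y -46 mm. Origin: centre of the underside; z up.
- board_wells: Pale wooden serving board with TWO round wells, one larger than the other, lying loose on the table, about 1 kg. 116 mm (its x) by 240 mm (its y), 22 mm thick. Both wells are 6 mm deep with a dark cork-lined floor 16 mm above the underside. Larger well: 91 mm across, centred at x 0, y -60 mm. Smaller well: 79 mm across, centred at x 0, y +62 mm. Origin: centre of the underside; z up.
- turntable: White plastic turntable fixed to the table, disc 181 mm across with a 3 mm lip; the two bottles stand on its top, 20 mm above the table, each about 44 mm from its axis on opposite sides. The disc turns freely about the vertical with slight friction. Origin: on its axis, at table level.
- lime_bowl: Bystander: terracotta bowl of limes, 150 mm across and 86 mm high to the top lime, 0.9 kg, at one side of the work. Origin: centre of its underside.
- coasters: Bystander: neat pile of four round cork coasters, about 100 mm across and 24 mm high, at the other side of the work. Origin: centre of the underside.
Mind the look-alikes: they are no part of the job. Of the things shaped like the part that bears opener_mid, the bare steel one is meant. What is shaped like the part that bears tumbler_mid but turquoise is not meant.

How it is judged:
By the outcome, as a careful person would: the job done as asked, in the order asked, and still so for the second after the job is handed in, with the robot touching nothing.
It also fails if it takes over 141 s, if anything falls off the work surface, if the arm or the gripper's body presses on something with over 40 N, if the wrist force passes 120 N, or if a joint passes its speed limit or range.

### The arm

A 7-joint arm with a two-finger parallel gripper is mounted at the origin on the work surface. World frame = base frame: x ahead of the robot, y to its left, z up, the work surface at z = 0. Lengths are in mm, angles in degrees, forces in N, time in s.
With the tool pointing down it reaches from about 400 to 850 mm from the base axis. Payload 4.5 kg.
Tool frame: the origin (TCP) lies at the very end of the fingers, on their centre line; the grasp point (between the pads) lies 19 mm behind it (grasp_offset is the y of the grasp point in the tool frame, in mm); y points along the fingers, z is the direction in which the jaws open and shut, and the axes are right-handed (so a half turn about y gives the same grasp; the last joint's range is limited). The gripper opens to 88 mm and grips with 3 to 60 N. Pads are 18 mm wide; open, the fingers measure 123 mm over their backs; the gripper's body (75 mm by 187 mm) begins 45 mm behind the grasp point.
Start: joints at [71.952, 39.483, -11.15, 89.685, 9.013, 51.709, -12.324], TCP at [213.636, -587.378, 238.743] pointing down, gripper open.
Joint ranges: [-172.22, 172.22], [-26.19, 119.32], [-84.43, 86.54], [7.71, 146.69], [-57.33, 237.33], [2.42, 119.75], [-152.13, 152.13]. Speed limits (degrees/s): [147.25, 147.25, 180, 180, 180, 180, 180].

### API

Orientations are given as [roll, pitch, yaw] about the fixed x, y, z axes, in that order (R = Rz(yaw) Ry(pitch) Rx(roll)).
In Python, from bench import get_obs, camera, calibration, finish_job, grasp_offset gives the robot as it stands. The module is installed in compiled form; this text tells all that it offers.
- The arm moves only by the tool play_rows, never from a script. Its argument "plan" is text: rows parted by semicolons, each of 5 numbers parted by spaces: the shift along the tool's x, y, z in mm, then the turn about the tool's y in degrees, then the gripper's target within -1 to 1 (fully open at 1, half-way at 0, shut at -1). In form: dx dy dz turn fingers; .... A call has 1 to 12 rows; each row is the pose to reach, as a shift and turn from the pose measured when the call began, along the tool's axes at that moment; what a row does not reach only later rows make up. A row lasts 1/10 s, in which the tool goes at most 50 mm and 8.59 degrees, less where a joint would pass 70% of its speed; a pose out of reach is approached as far as the arm can. A call with a gripper value outside its range is refused whole. The fingers move at their own pace and stop on an object; "grip_force" is the grip in N (left out, the last holds). Time passes only in rows, so rows that repeat a pose let the fingers close. It gives the time, the measured TCP pose, the force and the opening at its end, in the units of the state.
- get_obs(): the state, without advancing time (a new reading comes with each control period).
- camera(name): name is "scene" or "side" or "wrist"; returns (picture, depth): 384x512x3 uint8, blue, green, red; 384x512 float32, mm along the optical axis (not along the pixel's ray), 0 where there is no reading.
- calibration(name): a dict with "mtx" (3x3 intrinsics, pixels), "position" and "attitude" of the camera in the world. Camera axes: x right, y up, looking along -z (the intrinsics and any distortion apply to the point x, -y, -z); pixel columns grow to the right and rows downward; lengths in mm; the calibration is good to about 2 mm. The wrist camera is an equidistant fisheye: a pixel r from the principal point sees the ray r / f radians off the axis. A picture is of the moment at which its call begins: read the wrist's pose just before it. calibration takes no time and is no camera call; for the wrist camera it gives the pose at the moment of the call.
- finish_job(): hands the job in, once; it reports no verdict.
The state is a dict: "clock": time; "q": joint angles; "qd": joint speeds; "joint_torque": joint torques, N m; "tcp_pos": TCP position; "orientation": TCP orientation; "ft_force": force on the tool from outside, world axes, zero at the start; "torque": the same for the moment, N m; "opening": finger opening in mm.
Only numpy, scipy, OpenCV 4.12 (cv2) and the standard library are available. Lean on these libraries where they do the work, as an engineer would, in place of code of your own. Each camera call takes 0.05 s, during which the arm holds its last target.

## Working session

There is one attempt and no reset: what is moved stays moved. The work goes in short steps, Python scripts to look and compute and a tool call to move; the robot and the scene stay as the last step left them, time stands still between calls to the robot, and variables do not carry over. Pictures are saved under pics/ and viewed, and the job is handed in when it is done.

Besides the shell and the picture viewer there is one more tool, called after "Emit:" by a JSON object that holds its "method" and its "body", one argument or row to a line. play_rows: Moves the arm, as the interface text tells. Its arguments: {"type":"object","properties":{"plan":{"type":"string"},"grip_force":{"type":"number"}},"required":["plan"]}

```bash
mkdir -p pics
python3 - <<'E'
from bench import *
import cv2,json
o=get_obs(); print(o); print(grasp_offset)
for n in ("scene","side","wrist"):
    c=calibration(n); print(n,c)
    p,d=camera(n); cv2.imwrite(f"pics/{n}0.png",p)
    import numpy as np; np.save(f"pics/{n}0.npy",d)
E
```

```text
{'clock': 0.0, 'q': array([ 71.95293959,  39.53074923, -11.14429778,  89.74684146,
         9.01315235,  51.71008096, -12.32229078]), 'qd': array([-0.03285594, -0.05899698,  0.03053637,  0.03805808,  0.0752947 ,
        0.00818531, -0.01895688]), 'joint_torque': array([-4.63009510e-04, -5.27567339e+01, -1.26690824e+00, -1.53430241e+01,
       -5.26000361e-02,  6.43572916e-03,  1.50981064e-04]), 'tcp_pos': array([ 213.31645795, -586.77672366,  237.92716186]), 'orientation': array([-9.01053906e+01, -8.86704863e-03, -1.60009313e+02]), 'ft_force': array([ 0.48877277, -0.23528296,  0.60232735]), 'torque': array([ 0.01889536, -0.07674907, -0.01145627]), 'opening': 88.06518842685011}
-18.700000000000003
scene {'mtx': array([[370.2746932 ,   0.        , 257.80823063],
       [  0.        , 370.2746932 , 188.46350983],
       [  0.        ,   0.        ,   1.        ]]), 'position': array([1167.10869957,  457.00439114,  706.35528746]), 'attitude': array([ 54.5098448 ,  -0.79742708, 124.79238934])}
side {'mtx': array([[428.53102337,   0.        , 255.54277424],
       [  0.        , 428.53102337, 190.29741261],
       [  0.        ,   0.        ,   1.        ]]), 'position': array([-326.16548482,  895.26680581, 1002.2236467 ]), 'attitude': array([  52.34021714,    0.78259985, -138.86092065])}
wrist {'mtx': array([[297.31863964,   0.        , 251.58169257],
       [  0.        , 297.31863964, 188.91794806],
       [  0.        ,   0.        ,   1.        ]]), 'position': array([ 278.60361507, -564.28621266,  383.93738523]), 'attitude': array([-1.56575785e+01,  1.82886118e-02, -6.99530294e+01])}
```

View pics/scene0.png

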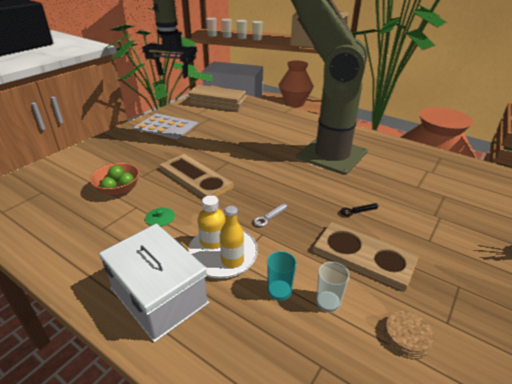

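View pics/side0.png

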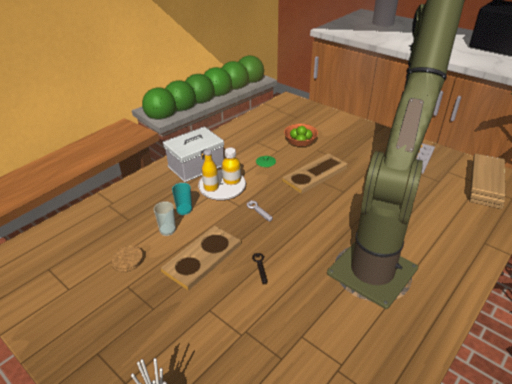

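View pics/wrist0.png

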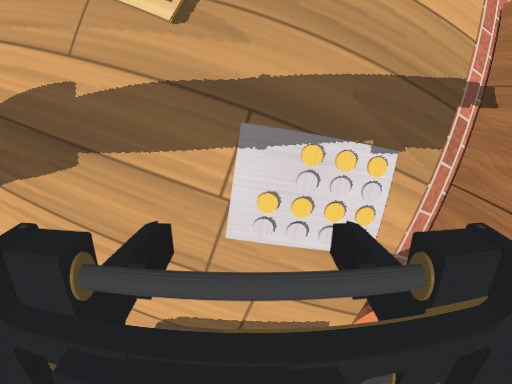

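The three views show both boards, the turntable with the bottles, both tumblers and openers, the lid, and also a white cool box beside the turntable. I'll measure them next.

```bash
cat > h.py <<'E'
import numpy as np,cv2
from scipy.spatial.transform import Rotation as Ro
from bench import *
def Rm(a): return Ro.from_euler('xyz',a,degrees=True).as_matrix()
def rays(n,uv,c=None):
    c=c or calibration(n); K=c['mtx']; uv=np.atleast_2d(np.asarray(uv,float))
    x=(uv[:,0]-K[0,2])/K[0,0]; y=(uv[:,1]-K[1,2])/K[1,1]
    if n=='wrist':
        r=np.hypot(x,y); s=np.where(r>1e-9,np.sin(r)/np.maximum(r,1e-9),1); d=np.c_[x*s,-y*s,-np.cos(r)]
    else: d=np.c_[x,-y,-np.ones_like(x)]
    return np.asarray(c['position']),d@Rm(c['attitude']).T
def plane(n,uv,z,c=None):
    p,d=rays(n,uv,c); t=(z-p[2])/d[:,2]; return p+d*t[:,None]
def cloud(n,D,c=None):
    c=c or calibration(n); h,w=D.shape; u,v=np.meshgrid(np.arange(w),np.arange(h))
    p,d=rays(n,np.c_[u.ravel(),v.ravel()],c)
    dc=d@Rm(c['attitude']); d=d/(-dc[:,2:3])
    P=p+d*D.ravel()[:,None]; P[D.ravel()==0]=np.nan
    return P.reshape(h,w,3)
def delta(dp,yaw=None,o=None):
    "world shift -> tool shift"
    o=o or get_obs(); return Rm(o['orientation']).T@np.asarray(dp,float)
E
python3 - <<'E'
from h import *
for n in ("scene","side"):
    P=cv2.imread(f"pics/{n}0.png"); D=np.load(f"pics/{n}0.npy"); C=cloud(n,D)
    hsv=cv2.cvtColor(P,cv2.COLOR_BGR2HSV)
    pts={'scene':{'table':(300,350),'lid':(160,215),'box':(150,250),'crown':(232,212),'scap':(210,203),'bwA':(344,242),'bwB':(391,260),'bsw':(211,183),'coast':(409,328),'lime':(117,173),'glass':(332,285)},
    'side':{'table':(100,230),'lid':(265,160),'box':(190,145),'crown':(207,156),'scap':(231,154),'bwA':(214,244),'bwB':(188,266),'bsw':(302,179),'coast':(128,257),'lime':(300,130),'glass':(166,217)}}[n]
    for k,(u,v) in pts.items(): print(n,k,np.round(C[v,u],0))
    cv2.imwrite(f"pics/{n}_z.png",cv2.resize(P[100:360,90:490] if n=='scene' else P[100:300,80:380],None,fx=2 if n=='scene' else 2.66,fy=2 if n=='scene' else 2.66,interpolation=cv2.INTER_CUBIC))
E
```

```text
scene table [765. 294.   1.]
scene lid [ 641. -243.   15.]
scene box [820. -62. 123.]
scene crown [671.  51. 185.]
scene scap [647. -36. 157.]
scene bwA [437. 242.  19.]
scene bwB [425. 366.  16.]
scene bsw [ 431. -229.   16.]
scene coast [603. 461.  24.]
scene lime [ 621. -444.   73.]
scene glass [655. 299.  98.]
side table [799. 441.   2.]
side lid [ 634. -243.   12.]
side box [825. -12. 119.]
side crown [655.  51. 170.]
side scap [625. -39. 146.]
side bwA [439. 245.  18.]
side bwB [434. 362.  15.]
side bsw [ 431. -225.   20.]
side coast [602. 462.  20.]
side lime [ 608. -447.   74.]
side glass [595. 303.  85.]
```

View pics/scene_z.png

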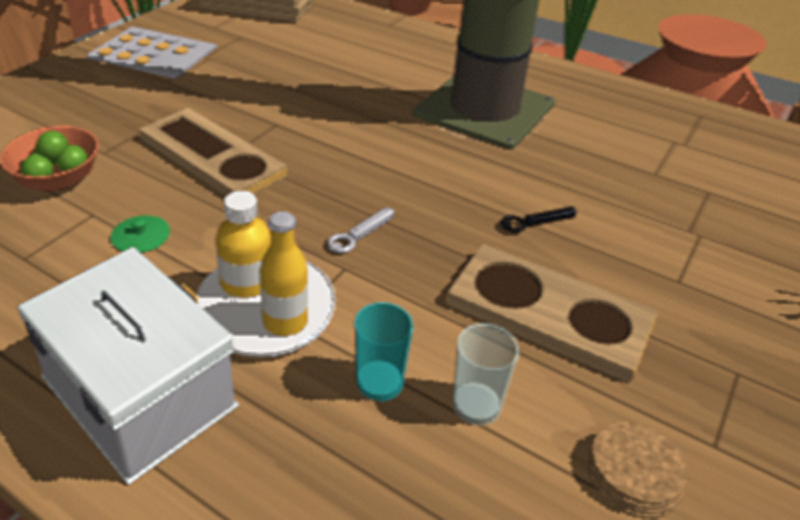

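View pics/side_z.png

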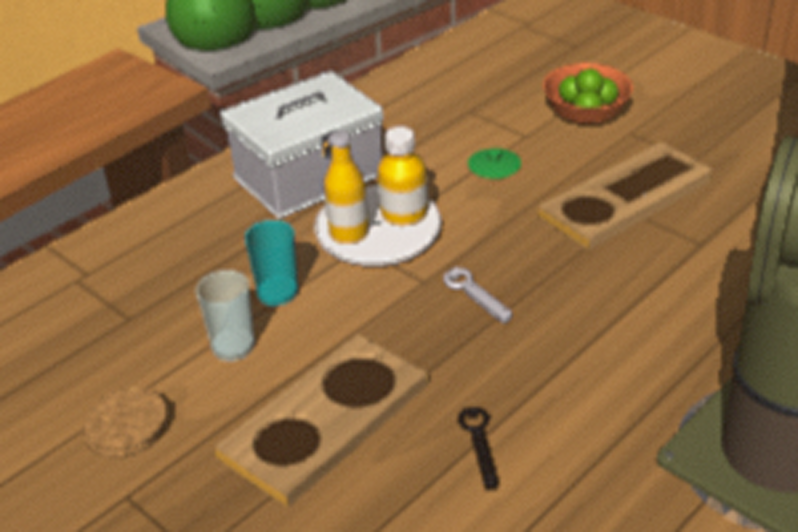

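Run:
```python
from h import *
def comp(m,amin=30):
    n,l,s,c=cv2.connectedComponentsWithStats(m.astype(np.uint8)); return [(l==i) for i in range(1,n) if s[i,4]>=amin]
for n in ("scene","side"):
    P=cv2.imread(f"pics/{n}0.png"); D=np.load(f"pics/{n}0.npy"); C=cloud(n,D)
    hsv=cv2.cvtColor(P,cv2.COLOR_BGR2HSV); H,S,V=cv2.split(hsv)
    X,Y,Z=C[...,0],C[...,1],C[...,2]
    roi=(X>330)&(X<800)&(Y>-420)&(Y<520)
    # dark recess floors
    for m in comp(roi&(V<75)&(Z<26)&(Z>6),60):
        cs,_=cv2.findContours(m.astype(np.uint8),cv2.RETR_EXTERNAL,cv2.CHAIN_APPROX_NONE)
        w=plane(n,cs[0][:,0],19)[:,:2].astype(np.float32); (c,sz,a)=cv2.minAreaRect(w); print(n,'dark',np.round(c),np.round(sz),round(a),len(w))
    # board sides top by Z
    g=roi&(H>35)&(H<85)&(S>120)&(Z<40)
    for m in comp(g,40):
        cs,_=cv2.findContours(m.astype(np.uint8),cv2.RETR_EXTERNAL,cv2.CHAIN_APPROX_NONE)
        w=plane(n,cs[0][:,0],3)[:,:2].astype(np.float32); c,r=cv2.minEnclosingCircle(w); print(n,'green',np.round(c),round(r), 'cloud',np.round(np.nanmean(C[m],0)))
    m=(S<60)&(V>130)&roi&(Z>-8)&(Z<24)
    for m in comp(m,25):
        cs,_=cv2.findContours(m.astype(np.uint8),cv2.RETR_EXTERNAL,cv2.CHAIN_APPROX_NONE)
        w=plane(n,cs[0][:,0],8)[:,:2].astype(np.float32); c,sz,a=cv2.minAreaRect(w); print(n,'white',np.round(c),np.round(sz),round(a),'cloud',np.round(np.nanmean(C[m],0)))
    y=(H>15)&(H<32)&(S>200)&(V>150)&(Z>30)&(Z<180)&roi
    for m in comp(y,20): print(n,'yel',np.round(np.nanmean(C[m],0)))
    m=(X>580)&(X<760)&(Y>-120)&(Y<120)&(Z>140)
    for m in comp(m,10): print(n,'caps',np.round(np.nanmean(C[m],0)),np.round(np.nanmax(C[m],0)),np.argwhere(m).mean(0).round()[::-1])
    m=(Z>25)&(X>480)&(X<760)&(Y>120)&(Y<420)
    for m in comp(m,40): print(n,'glass',np.round(np.nanmean(C[m],0)),np.argwhere(m).min(0)[::-1],np.argwhere(m).max(0)[::-1])
    m=(Z>40)&(X>650)&(Y>-330)&(Y<40)&(X<1000)&(S<60)
    print('box',np.nanpercentile(C[m],[1,99],axis=0).round())
```

```text
scene dark [ 415. -351.] [129.  48.] 81 66
scene dark [ 434. -226.] [57. 65.] 36 46
scene dark [436. 241.] [77. 84.] 36 75
scene dark [431. 364.] [65. 73.] 36 69
scene green [ 637. -252.] 41 cloud [ 641. -246.    8.]
scene white [418.  16.] [25. 86.] 79 cloud [425.  19.  13.]
scene white [485.   6.] [35. 35.] 36 cloud [488.   7.  10.]
scene white [648.  14.] [138. 174.] 60 cloud [660.  35.  20.]
scene white [788.  61.] [27. 11.] 42 cloud [792.  63.  11.]
scene white [636. 296.] [19. 50.] 29 cloud [645. 301.  17.]
scene caps [643. -42. 153.] [658. -27. 159.] [209. 202.]
scene caps [670.  45. 167.] [682.  57. 188.] [230. 217.]
scene glass [665. 181.  71.] [267 251] [295 294]
scene glass [628. 289.  71.] [316 262] [348 305]
box [[ 654. -137.   46.]
 [ 925.   39.  155.]]
side dark [ 438. -225.] [66. 46.] 40 39
side dark [440. 243.] [79. 69.] 40 58
side dark [433. 364.] [67. 62.] 83 55
side green [ 637. -250.] 43 cloud [ 633. -245.    7.]
side white [788.  29.] [91. 34.] 78 cloud [781.  33.  12.]
side white [640.   6.] [183. 138.] 47 cloud [617.  19.  19.]
side white [447.  16.] [ 40. 128.] 75 cloud [447.  14.  11.]
side white [612. 298.] [51. 38.] 57 cloud [605. 304.  14.]
side yel [650.  54. 126.]
side yel [622. -30. 106.]
side yel [645.  59.  40.]
side caps [657.  47. 166.] [674.  58. 188.] [208. 156.]
side caps [632. -41. 152.] [654. -22. 158.] [230. 152.]
side glass [655. 185.  71.] [172 183] [191 209]
side glass [618. 293.  72.] [154 202] [174 230]
box [[ 656. -134.   43.]
 [ 913.   39.  156.]]
```

```bash
cat >> h.py <<'E'
def go(x,y,z,yaw=None):
    o=get_obs(); d=delta(np.array([x,y,z])-o['tcp_pos'],o=o); cy=o['orientation'][2]
    t=0 if yaw is None else -((yaw-cy+180)%360-180)
    print('clock %.2f'%o['clock'],'tcp',o['tcp_pos'].round(1),'rpy',o['orientation'].round(2),'-> %.1f %.1f %.1f %.1f'%(*d,t))
E
python3 -c "
from h import *
go(540,-70,400,-90)"
```

```text
clock 0.15 tcp [ 213.4 -586.9  238.1] rpy [-9.0080e+01 -1.0000e-02 -1.6001e+02] -> -483.6 -161.4 -374.4 -70.0
```

Emit:
{"method": "play_rows", "body": {
  "plan": "-120 -100 -93 -20 1;-484 -161 -374 -70 1;-484 -161 -374 -70 1;-484 -161 -374 -70 1;-484 -161 -374 -70 1;-484 -161 -374 -70 1;-484 -161 -374 -70 1;-484 -161 -374 -70 1;-484 -161 -374 -70 1;-484 -161 -374 -70 1;-484 -161 -374 -70 1;-484 -161 -374 -70 1",
  "grip_force": 20
}}

```text
clock: 1.35
tcp_pos: [522.6, -97.8, 391.8]
orientation: [-90.1, 0.0, -90.0]
ft_force: [0.4, -1.0, 0.4]
opening: 88.0
```

Run:
```python
from h import *
print(get_obs()['qd'].round(1), get_obs()['q'].round(0))
c=calibration('wrist'); p,d=camera('wrist'); print(c)
cv2.imwrite('pics/w1.png',p); np.save('pics/w1.npy',d); np.save('pics/w1c.npy',c,allow_pickle=True)
```

```text
[-54.3  10.1  -0.4 -37.9   3.1  28.3 -46.7] [ 28.  26. -35.  91.  16.  68. -11.]
{'mtx': array([[297.31863964,   0.        , 251.58169257],
       [  0.        , 297.31863964, 188.91794806],
       [  0.        ,   0.        ,   1.        ]]), 'position': array([522.75480179, -29.48789739, 537.86677975]), 'attitude': array([-15.6797    ,   0.02023297,   0.02565139])}
```

View pics/w1.png

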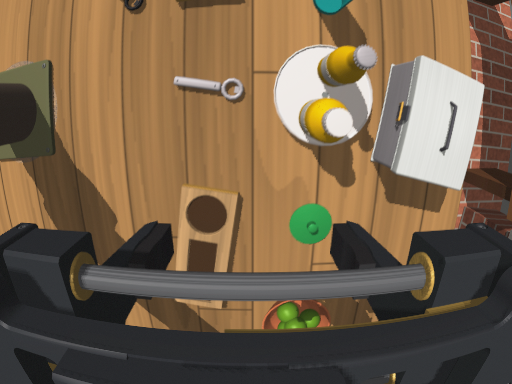

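The wrist view shows the opener with its tail at (176,82) and its ring at (231,89). The crown cap is at (366,57), the screw cap near (340,123), the lid at (311,223) and the slot board's well at (207,213).

Run:
```python
from h import *
P=cv2.imread('pics/w1.png'); c=np.load('pics/w1c.npy',allow_pickle=True).item()
H,S,V=cv2.split(cv2.cvtColor(P,cv2.COLOR_BGR2HSV))
def comp(m,x0,x1,y0,y1,amin=30):
    k=np.zeros_like(m,np.uint8); k[y0:y1,x0:x1]=m[y0:y1,x0:x1]
    cs,_=cv2.findContours(k,cv2.RETR_EXTERNAL,cv2.CHAIN_APPROX_NONE); return [q[:,0] for q in cs if cv2.contourArea(q)>=amin]
def circ(q,z):
    w=plane('wrist',q,z,c)[:,:2]; A=np.c_[2*w,np.ones(len(w))]; s=np.linalg.lstsq(A,(w**2).sum(1),rcond=None)[0]; return s[:2].round(1),round(float(np.sqrt(s[2]+s[0]**2+s[1]**2)),1)
for q in comp((H>35)&(H<85)&(S>120),270,345,195,250): print('lid',circ(q,2), q.mean(0))
for q in comp((V<90),180,235,185,237): print('well',circ(q,18),q.mean(0))
for q in comp((S<60)&(V>110),165,250,70,105): 
    w=plane('wrist',q,8,c)[:,:2]; r=cv2.minAreaRect(w.astype(np.float32)); print('opener',r); 
    print(' head',circ(q[q[:,0]>222],6))
    a=w[np.argsort(w[:,0])]; print(' tail',a[:6].mean(0))
for q in comp((S<60)&(V>120),268,378,40,150,400): print('tt',circ(q,22),len(q))
for q in comp((S<70)&(V>90),350,380,42,72): print('crown',circ(q,185),q.mean(0))
cv2.imwrite('pics/w1z.png',cv2.resize(P[30:250,160:480],None,fx=2.5,fy=2.5,interpolation=cv2.INTER_CUBIC))
for n,uv,z in (('crown',(366,57),184),('scap',(340,123),156)): print(n,plane('wrist',uv,z,c))
```

```text
lid (array([ 638.6, -251.4]), 41.4) [310.17699115 223.28318584]
well (array([ 437.3, -224.4]), 35.9) [206.43269231 213.55769231]
opener ((444.30419921875, 8.86050796508789), (36.49872589111328, 123.59554290771484), 85.79693603515625)
 head (array([487.4,   5.6]), 18.5)
 tail [383.70236411  23.22539087]
tt (array([647.1, -10.2]), 81.4) 358
crown (array([661.3,  39.8]), 15.1) [364.5308642   57.86419753]
crown [[663.06381952  39.46419583 184.        ]]
scap [[638.71508749 -46.72544711 156.        ]]
```

View pics/w1z.png

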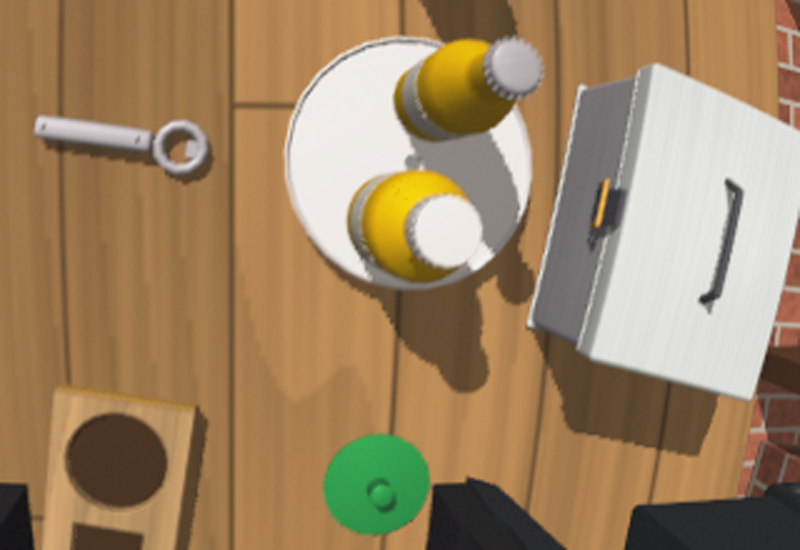

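```bash
python3 -c "
from h import *
go(662.5,40,235,-104)"
```

```text
clock 1.40 tcp [527.5 -87.1 394.2] rpy [-89.57   0.53 -89.28] -> -123.9 161.4 135.4 14.7
```

```bash
cat >> h.py <<'E'
def settle(n=4):
    for _ in range(n): camera('side')
E
python3 -c "
from h import *
settle(6); print(get_obs()['qd'].round(1))
go(662.5,40,235,-104)"
```

```text
[ 0.7 -0.1 -0.2 -0.  -0.2 -0.1 -0.1]
clock 1.70 tcp [ 521.1 -101.2  390.9] rpy [-9.014e+01  1.000e-02 -9.017e+01] -> -141.6 155.6 141.3 13.8
```

Emit:
{"method": "play_rows", "body": {
  "plan": "-40 35 40 5 1;-80 80 80 10 1;-110 115 110 14 1;-132 140 131 14 1;-142 150 141 14 1;-142 156 141 14 1;-142 156 141 14 1;-142 156 141 14 1"
}}

```text
clock: 2.5
tcp_pos: [662.0, 37.5, 235.3]
orientation: [-90.1, -0.1, -104.4]
ft_force: [-0.4, 0.4, -0.0]
opening: 88.2
```

```bash
cat >> h.py <<'E'
def shot(n,tag):
    c=calibration(n); p,d=camera(n); cv2.imwrite(f'pics/{tag}.png',p); np.save(f'pics/{tag}_c.npy',c,allow_pickle=True); np.save(f'pics/{tag}_d.npy',d); return p,d,c
def load(tag): return cv2.imread(f'pics/{tag}.png'),np.load(f'pics/{tag}_d.npy'),np.load(f'pics/{tag}_c.npy',allow_pickle=True).item()
E
python3 -c "
from h import *
settle(2); print(get_obs()['qd'].round(1))
shot('wrist','w2')
go(662.5,40,144,-104)"
```

```text
[-0.4 -0.2 -0.4 -0.1 -0.1 -0.2  0. ]
clock 2.65 tcp [662.5  38.4 236.3] rpy [-8.9990e+01 -3.0000e-02 -1.0432e+02] -> -1.6 92.3 -0.4 -0.3
```

View pics/w2.png

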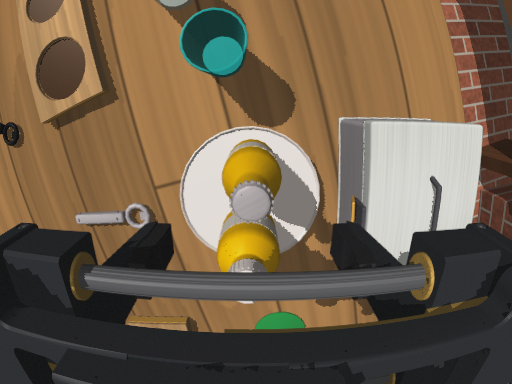

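The crown cap shows at (252,201), midway between the fingers.

```bash
cat >> h.py <<'E'
def cont(m,x0,x1,y0,y1,amin=30):
    k=np.zeros(m.shape,np.uint8); k[y0:y1,x0:x1]=m[y0:y1,x0:x1]
    cs,_=cv2.findContours(k,cv2.RETR_EXTERNAL,cv2.CHAIN_APPROX_NONE); return [q[:,0] for q in cs if cv2.contourArea(q)>=amin]
def circ(n,q,z,c):
    w=plane(n,q,z,c)[:,:2]; A=np.c_[2*w,np.ones(len(w))]; s=np.linalg.lstsq(A,(w**2).sum(1),rcond=None)[0]; return s[:2].round(1),round(float(np.sqrt(s[2]+s[0]**2+s[1]**2)),1)
def hsv(P): return cv2.split(cv2.cvtColor(P,cv2.COLOR_BGR2HSV))
E
python3 - <<'E'
from h import *
P,D,c=load('w2'); H,S,V=hsv(P)
print(plane('wrist',(252,201),184,c))
for q in cont((S<60)&(V>90),225,280,178,225): print('crown',circ('wrist',q,184,c),q.mean(0),len(q))
for q in cont((S<60)&(V>110),70,160,195,235):
    w=plane('wrist',q,8,c)[:,:2]; print('opener',cv2.minAreaRect(w.astype(np.float32)),'head',circ('wrist',q[q[:,0]>132],6,c)); a=w[np.argsort(w[:,0])]; print(a[:6].mean(0))
q=np.array([(180,188),(250,126),(318,188),(185,220),(316,215),(200,148),(300,148)]); print('tt',circ('wrist',q,22,c))
for q in cont((H>80)&(H<100)&(S>100),175,255,0,80): print('teal', circ('wrist',q,100,c))
E
```

```text
[[664.12998357  41.48934402 184.        ]]
crown (array([663.,  38.]), 17.8) [253.67680608 204.68060837] 263
opener ((421.1919250488281, 15.919759750366211), (18.156984329223633, 84.99073028564453), 79.57608032226562) head (array([0., 0.]), 0.0)
[379.58242897  18.22620754]
opener ((485.50299072265625, 4.513017654418945), (37.921592712402344, 35.35602569580078), 27.942747116088867) head (array([484.1,   4.3]), 18.8)
[467.85716131   2.89951204]
tt (array([649. ,  -5.8]), 90.0)
teal (array([661.7, 175.9]), 33.2)
```

Emit:
{"method": "play_rows", "body": {
  "plan": "-2.3 30 0.5 0 1;-2.3 60 0.5 0 1;-2.3 80 0.5 0 1;-2.3 92 0.5 0 1;-2.3 92 0.5 0 1;-2.3 92 0.5 0 -1;-2.3 92 0.5 0 -1;-2.3 92 0.5 0 -1;-2.3 92 0.5 0 -1;-2.3 92 0.5 0 -1;-2.3 92 0.5 0 -1;-2.3 92 0.5 0 -1",
  "grip_force": 30
}}

```text
clock: 3.85
tcp_pos: [663.5, 40.4, 144.4]
orientation: [-90.0, -0.0, -104.3]
ft_force: [0.1, 0.0, 0.2]
opening: 34.3
```

```bash
python3 -c "
from h import *
print(get_obs()['qd'].round(1))
go(540,40,215,-104);go(436,-226,215,-100)"
```

```text
[-0.  -0.   0.   0.1 -0.1  0.  -0. ]
clock 3.85 tcp [663.5  40.4 144.4] rpy [-8.9990e+01 -3.0000e-02 -1.0432e+02] -> 31.0 -70.6 -119.6 -0.3
clock 3.85 tcp [663.5  40.4 144.4] rpy [-8.9990e+01 -3.0000e-02 -1.0432e+02] -> 314.5 -70.5 -154.5 -4.3
```

Emit:
{"method": "play_rows", "body": {
  "plan": "0 0 0 0 -1;0 0 0 0 -1;0 0 0 0 -1;0 0 0 0 -1"
}}

```text
clock: 4.25
tcp_pos: [663.3, 40.4, 144.2]
orientation: [-90.0, -0.0, -104.3]
ft_force: [-0.9, 0.3, -1.4]
opening: 27.1
```

Emit:
{"method": "play_rows", "body": {
  "plan": "0 0 0 0 -1;0 -10 0 0 -1;0 -25 0 0 -1;0 -45 0 0 -1;0 -70 0 0 -1;0 -75 0 0 -1;0 -75 0 0 -1"
}}

```text
clock: 4.95
tcp_pos: [664.1, 40.7, 220.7]
orientation: [-89.9, 0.0, -104.3]
ft_force: [-0.2, -0.9, -4.3]
opening: 27.1
```

```bash
python3 -c "
from h import *
settle(1);shot('scene','s3');shot('wrist','w3')
go(540,40,215,-104);go(436,-226,215,-100)"
```

```text
clock 5.10 tcp [662.5  40.1 217.9] rpy [ -90.14   -0.12 -104.32] -> 30.4 3.3 -118.6 -0.3
clock 5.10 tcp [662.5  40.1 217.9] rpy [ -90.14   -0.12 -104.32] -> 313.8 3.9 -153.6 -4.3
```

View pics/s3.png

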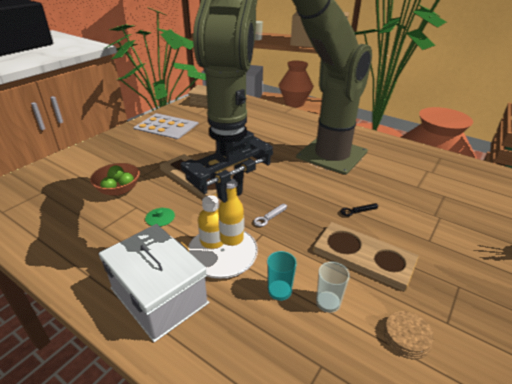

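View pics/w3.png

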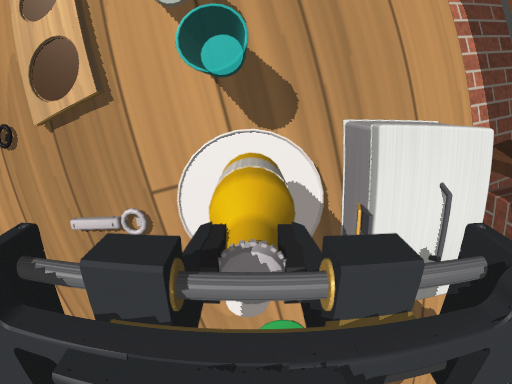

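Emit:
{"method": "play_rows", "body": {
  "plan": "3 0 -12 0 -1;8 0 -35 0 -1;15 0 -60 0 -1;28 0 -88 0 -1;55 0 -105 0 -1;90 0 -115 0 -1;125 0 -122 0 -1;165 0 -130 0 -1;205 0 -137 0 -1;245 0 -143 0 -1;275 0 -149 0 -1;300 0 -153 0 -1"
}}

```text
clock: 6.3
tcp_pos: [438.0, -214.8, 218.1]
orientation: [-90.3, -0.1, -104.4]
ft_force: [0.8, -0.5, -4.9]
opening: 27.3
```

```bash
python3 -c "
from h import *
settle(6)
shot('wrist','w4');shot('side','s4')
go(436,-226,160,-100)"
```

```text
clock 6.70 tcp [ 440.7 -211.4  218.8] rpy [-9.0140e+01 -7.0000e-02 -1.0417e+02] -> 15.3 58.9 -0.8 -4.2
```

View pics/w4.png

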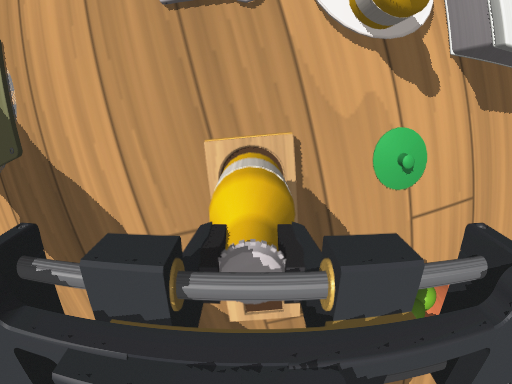

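View pics/s4.png

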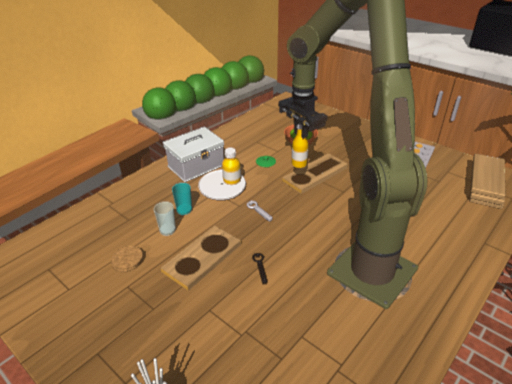

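Run:
```python
from h import *
P,D,c=load('w4')
cv2.imwrite('pics/w4z.png',cv2.resize(P[120:200,190:310],None,fx=6,fy=6,interpolation=cv2.INTER_CUBIC))
a,b=plane('wrist',[(206,142),(292,134)],22,c)[:,:2]; m=(a+b)/2; d=(b-a)/np.linalg.norm(b-a); print(a,b,np.linalg.norm(b-a),np.degrees(np.arctan2(d[1],d[0])))
n=np.array([-d[1],d[0]]); print('well',m-n*(131-82),'slot',m-n*(131+46))
```

```text
[ 396.2371455  -170.64889483] [ 495.33287421 -186.03816884] 100.28356397564876 -8.827352460791127
well [ 438.26558796 -226.76313834] slot [ 418.62301649 -353.24700841]
```

View pics/w4z.png

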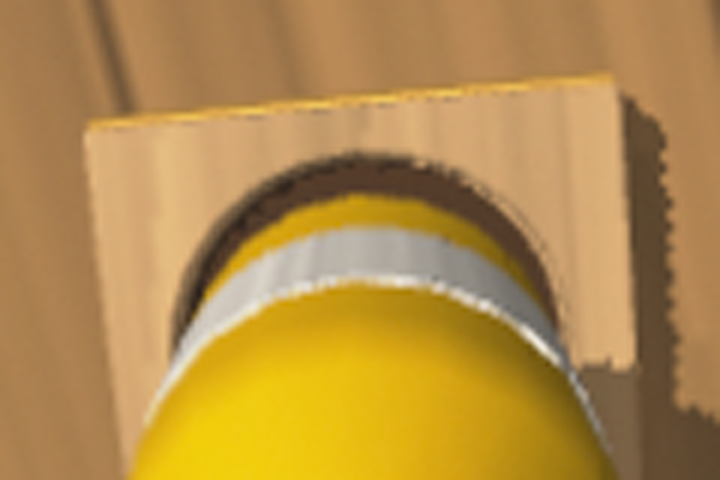

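Emit:
{"method": "play_rows", "body": {
  "plan": "5 3 0.5 0 -1;12 15 0.5 0 -1;15 35 0.5 0 -1;15 52 0.5 0 -1;15 66 0.5 0 -1;15 73 0.5 0 -1;15 75 0.5 0 -1;15 76 0.5 0 -1;15 76 0.5 0 -1;15 76 0.5 0 -1"
}}

```text
clock: 7.7
tcp_pos: [437.7, -226.2, 143.4]
orientation: [-90.1, -0.1, -104.2]
ft_force: [-0.1, -0.3, -3.0]
opening: 27.0
```

```bash
python3 -c "
from h import *
print(get_obs()['ft_force'].round(1))
go(437.3,-226,140.2)"
```

```text
[-0.1 -0.3 -3. ]
clock 7.70 tcp [ 437.7 -226.2  143.4] rpy [-9.0070e+01 -8.0000e-02 -1.0417e+02] -> -0.1 3.2 -0.4 0.0
```

Emit:
{"method": "play_rows", "body": {
  "plan": "0 1 0 0 -1;0 2 0 0 -1;0 2.6 0 0 -1;0 3.0 0 0 -1;0 3.3 0 0 -1;0 3.6 0 0 -1;0 3.6 0 0 -1;0 3.6 0 0 -1"
}}

```text
clock: 8.5
tcp_pos: [437.8, -226.5, 140.2]
orientation: [-90.0, -0.1, -104.2]
ft_force: [-1.6, -0.2, 5.7]
opening: 27.6
```

Emit:
{"method": "play_rows", "body": {
  "plan": "0 0 0 0 -0.5;0 0 0 0 -0.4;0 0 0 0 0;0 0 0 0 0.5;0 0 0 0 1;0 0 0 0 1;0 -10 0 0 1;0 -35 0 0 1;0 -70 0 0 1;0 -90 0 0 1;0 -90 0 0 1;0 -90 0 0 1"
}}

```text
clock: 9.7
tcp_pos: [437.8, -226.5, 230.6]
orientation: [-90.0, -0.1, -104.2]
ft_force: [0.5, 0.2, 0.1]
opening: 88.3
```

```bash
python3 -c "
from h import *
settle(2)
shot('wrist','w5');shot('side','s5')
go(447,11,150,0); go(447,11,150,180)"
```

```text
clock 9.90 tcp [ 437.2 -226.1  229.3] rpy [-9.0160e+01 -9.0000e-02 -1.0418e+02] -> -232.4 79.0 -48.4 -104.2
clock 9.90 tcp [ 437.2 -226.1  229.3] rpy [-9.0160e+01 -9.0000e-02 -1.0418e+02] -> -232.4 79.0 -48.4 75.8
```

View pics/w5.png

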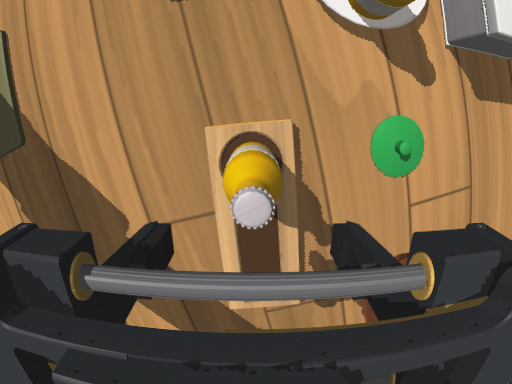

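View pics/s5.png

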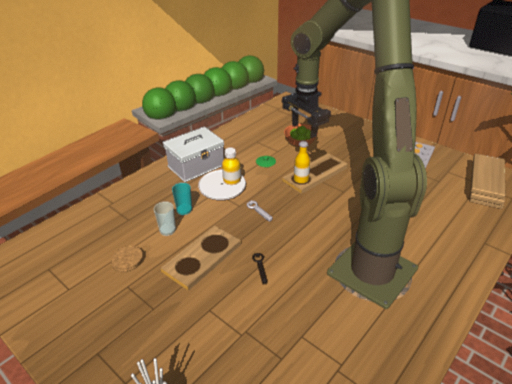

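```bash
python3 -c "
from h import *
print(get_obs()['q'].round())
go(442,12.5,110,-10)"
```

```text
[ 41.  33. -30. 112.  24.  42. -18.]
clock 9.90 tcp [ 437.2 -226.1  229.3] rpy [-9.0160e+01 -9.0000e-02 -1.0418e+02] -> -232.7 119.1 -53.5 -94.2
```

Emit:
{"method": "play_rows", "body": {
  "plan": "-30 0 -10 -8 1;-75 0 -20 -16 1;-120 5 -30 -25 1;-165 25 -40 -33 1;-205 55 -50 -42 1;-233 80 -53.5 -50 1;-233 105 -53.5 -59 1;-233 119 -53.5 -67 1;-233 119 -53.5 -76 1;-233 119 -53.5 -84 1;-233 119 -53.5 -92 1;-233 119 -53.5 -94 1"
}}

```text
clock: 11.1
tcp_pos: [441.5, 12.8, 109.3]
orientation: [-90.1, 0.3, -10.1]
ft_force: [0.2, 0.7, 0.1]
opening: 88.0
```

```bash
python3 -c "
from h import *
settle(4)
print(get_obs()['qd'].round(1),get_obs()['q'].round())
shot('wrist','w6')
go(442,12.5,7,-10)"
```

```text
[-0.2 -0.3  0.  -0.  -0.1 -0.   0.4] [ 16.  45. -39. 126.  61.  31.   9.]
clock 11.35 tcp [442.   12.8 110. ] rpy [-90.09   0.18 -10.28] -> 0.4 103.0 -0.1 -0.3
```

View pics/w6.png

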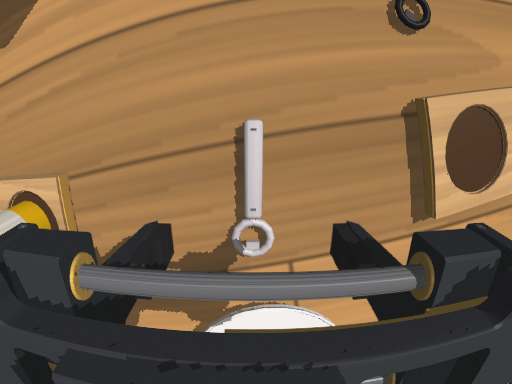

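Run:
```python
from h import *
P,D,c=load('w6'); H,S,V=hsv(P)
for nm,uv,z in (('tail',(253.5,120),12),('head far',(252,256.5),4),('headc',(252.5,238),6),('handle front',(252.5,217),12)): print(nm,plane('wrist',uv,z,c).round(1))
for q in cont((S<40)&(V>120),235,280,115,216): 
    w=plane('wrist',q,14,c)[:,:2]; print(cv2.minAreaRect(w.astype(np.float32)))
```

```text
tail [[383.8  23.7  12. ]]
head far [[ 5.091e+02 -2.000e-01  4.000e+00]]
headc [[488.9   3.9   6. ]]
handle front [[466.1   8.   12. ]]
((423.3009338378906, 16.612594604492188), (14.30066204071045, 82.09496307373047), 79.50470733642578)
```

Emit:
{"method": "play_rows", "body": {
  "plan": "2 25 0 0 1;4 55 0 0 1;4 80 0 0 1;4 96 0 0 1;4 102.5 0 0 1;4 103 0 0 1;4 103 0 0 0;4 103 0 0 -0.5;4 103 0 0 -1;4 103 0 0 -1;4 103 0 0 -1;4 103 0 0 -1"
}}

```text
clock: 12.55
tcp_pos: [445.7, 11.9, 7.1]
orientation: [-90.1, 0.2, -10.3]
ft_force: [-0.4, 0.2, 0.7]
opening: 42.1
```

Emit:
{"method": "play_rows", "body": {
  "plan": "0 0 0 0 -1;0 0 0 0 -1;0 0 0 0 -1;0 0 0 0 -1;0 0 0 0 -1;0 0 0 0 -1;0 0 0 0 -1"
}}

```text
clock: 13.25
tcp_pos: [445.7, 12.1, 7.1]
orientation: [-90.1, 0.2, -10.3]
ft_force: [-0.2, 1.4, -0.3]
opening: 15.6
```

Emit:
{"method": "play_rows", "body": {
  "plan": "0 -5 0 0 -1;0 -20 0 0 -1;0 -45 0 0 -1;0 -80 0 0 -1;0 -120 0 0 -1;0 -160 0 0 -1;0 -195 0 0 -1;0 -217 0 0 -1;0 -225 0 0 -1;0 -225 0 0 -1;0 -225 0 0 -1"
}}

```text
clock: 14.35
tcp_pos: [445.5, 11.7, 231.1]
orientation: [-90.1, 0.3, -10.3]
ft_force: [-0.2, 0.5, -1.4]
opening: 15.5
```

```bash
python3 -c "
from h import *
settle(3); print(get_obs()['opening'])
go(417.7,-352.5,235,-98.8)"
```

```text
15.274886574589278
clock 14.50 tcp [445.6  12.1 230.9] rpy [-90.1    0.31 -10.25] -> 37.4 -3.6 -363.8 88.5
```

Emit:
{"method": "play_rows", "body": {
  "plan": "2 -3 -15 4 -1;5 -4 -45 12 -1;8 -4 -80 20 -1;12 -4 -120 29 -1;16 -4 -160 37 -1;20 -4 -200 46 -1;24 -4 -240 54 -1;28 -4 -280 62 -1;32 -4 -315 71 -1;35 -4 -343 79 -1;37 -4 -360 86 -1;37.4 -4 -364 88.5 -1"
}}

```text
clock: 15.7
tcp_pos: [415.7, -356.0, 234.7]
orientation: [-90.4, -0.2, -99.3]
ft_force: [-0.7, 0.2, -2.1]
opening: 15.5
```

```bash
python3 -c "
from h import *
settle(5); print(get_obs()['qd'].round(1),get_obs()['opening'])
shot('wrist','w7'); shot('scene','s7')
go(417.7,-352.5,60,-98.8)"
```

```text
[-0.3  0.  -0.1 -0.2 -0.  -0.  -0.2] 15.863190860883957
clock 16.05 tcp [ 417.8 -351.5  235.4] rpy [-9.032e+01 -5.000e-02 -9.860e+01] -> 0.8 175.4 1.0 0.2
```

View pics/w7.png

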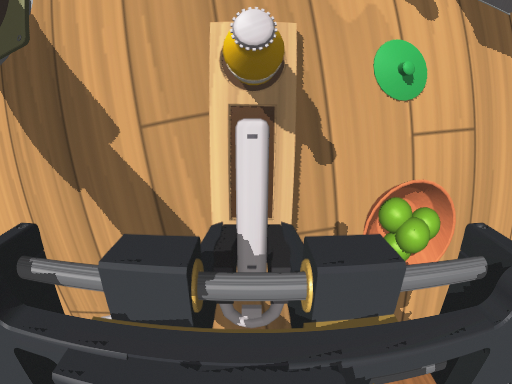

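View pics/s7.png

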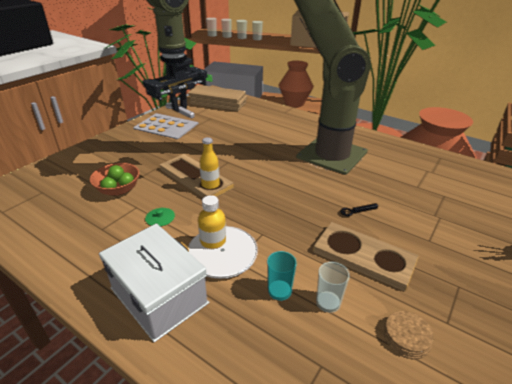

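Run:
```python
from h import *
P,D,c=load('w7')
cv2.imwrite('pics/w7z.png',cv2.resize(P[0:230,190:320],None,fx=3,fy=2.6,interpolation=cv2.INTER_CUBIC)); 
q=plane('wrist',[(230,106),(274,106),(230,215),(274,215),(252,121),(211,24),(298,24),(210,200),(297,200)],22,c)[:,:2]; print(q.round(1))
for a,b in ((0,2),(1,3),(5,7),(6,8)): d=q[a]-q[b]; print(np.degrees(np.arctan2(d[1],d[0])))
```

```text
[[ 401.8 -278. ]
 [ 453.8 -285.7]
 [ 379.3 -414.1]
 [ 435.6 -422.5]
 [ 425.1 -300. ]
 [ 394.3 -172.8]
 [ 497.8 -188. ]
 [ 357.4 -390.3]
 [ 467.4 -406.6]]
80.60982877142452
82.40599699440693
80.34973571307692
82.07415296406413
```

View pics/w7z.png

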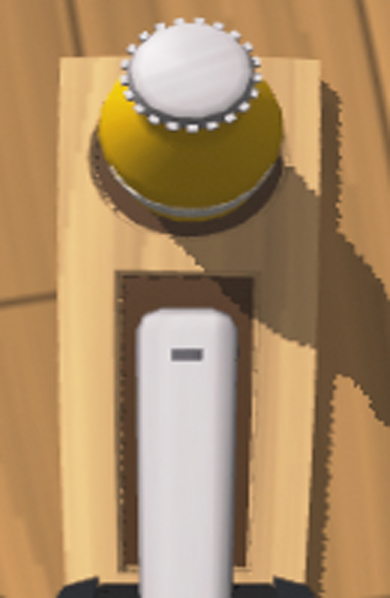

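Emit:
{"method": "play_rows", "body": {
  "plan": "0.8 15 1 0 -1;0.8 45 1 0 -1;0.8 85 1 0 -1;0.8 125 1 0 -1;0.8 160 1 0 -1;0.8 185 1 0 -1;0.8 200 1 0 -1;0.8 206 1 0 -1;0.8 208 1 0 -1;0.8 208 1 0 -1;0.8 208 1 0 -1"
}}

```text
clock: 17.15
tcp_pos: [418.2, -352.8, 28.4]
orientation: [-90.2, -0.1, -98.6]
ft_force: [-0.1, 0.2, -1.5]
opening: 15.3
```

Emit:
{"method": "play_rows", "body": {
  "plan": "0 1 0 0 -1;0 2 0 0 -1;0 3 0 0 -1;0 4 0 0 -1;0 4.6 0 0 -1;0 5 0 0 -1;0 5.4 0 0 -1;0 5.4 0 0 -1"
}}

```text
clock: 17.95
tcp_pos: [418.1, -352.8, 23.1]
orientation: [-90.2, -0.1, -98.6]
ft_force: [-0.6, -0.3, 0.6]
opening: 15.3
```

Emit:
{"method": "play_rows", "body": {
  "plan": "0 0.3 0 0 -1;0 0.3 0 0 -0.5;0 0.3 0 0 -0.3;0 0.3 0 0 0;0 0.3 0 0 0;0 -5 0 0 0.5;0 -30 0 0 1;0 -70 0 0 1;0 -110 0 0 1;0 -150 0 0 1;0 -180 0 0 1;0 -180 0 0 1"
}}

```text
clock: 19.15
tcp_pos: [421.1, -353.9, 207.5]
orientation: [-89.8, -0.3, -98.6]
ft_force: [1.0, -0.1, -1.0]
opening: 88.3
```

```bash
python3 -c "
from h import *
settle(3)
shot('wrist','w8')
go(638,-47,230,-104)"
```

```text
clock 19.35 tcp [ 417.9 -352.2  202.1] rpy [-9.036e+01 -5.000e-02 -9.859e+01] -> -334.7 -29.3 171.8 5.4
```

View pics/w8.png

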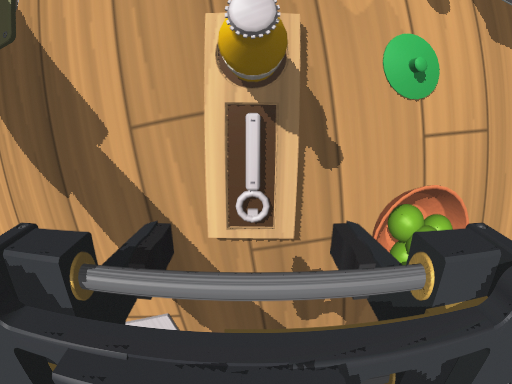

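The opener lies fully inside the slot, from its tail at (252,115) to its ring at (252,206), and the tall bottle stands in its well. Next I'll move to the squat bottle.

Emit:
{"method": "play_rows", "body": {
  "plan": "-15 -10 8 1 1;-50 -25 26 3 1;-90 -29 46 5 1;-135 -29 69 5.4 1;-180 -29 92 5.4 1;-225 -29 115 5.4 1;-265 -29 136 5.4 1;-300 -29 154 5.4 1;-322 -29 165 5.4 1;-335 -29 172 5.4 1;-335 -29 172 5.4 1;-335 -29 172 5.4 1"
}}

```text
clock: 20.55
tcp_pos: [637.2, -48.5, 228.7]
orientation: [-90.5, -0.2, -104.1]
ft_force: [-0.3, -0.5, -0.0]
opening: 88.2
```

```bash
python3 -c "
from h import *
settle(4); print(get_obs()['qd'].round(1))
P,D,c=shot('wrist','w9')
cv2.imwrite('pics/w9z.png',cv2.resize(P[110:280,160:360],None,fx=3.5,fy=3.5))
go(638,-47,127,-104)"
```

```text
[-0.2 -0.  -0.4 -0.3 -0.1  0.1  0.1]
clock 20.80 tcp [637.7 -48.4 229.8] rpy [ -90.36   -0.13 -104.11] -> -1.6 102.8 0.6 -0.1
```

View pics/w9.png

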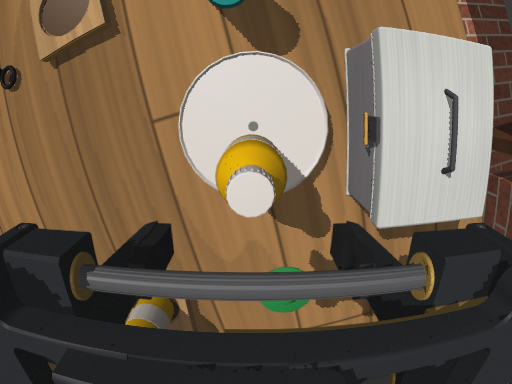

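Run:
```python
from h import *
P,D,c=load('w9'); H,S,V=hsv(P)
for q in cont((S<50)&(V>100),222,280,160,222,200): print('cap',circ('wrist',q,156,c),q.mean(0),len(q))
q=np.array([(227,190),(274,190),(250,216),(230,203),(271,203),(237,172),(266,172)]); print(circ('wrist',q,156,c))
print('hub',plane('wrist',(253,127),20,c))
# box: top corners
print('box',plane('wrist',[(376,28),(384,225),(348,48),(348,192)],122,c).round(0))
P=hsv(P)
```

```text
cap (array([637.2, -44.8]), 19.2) [251.27564103 190.19230769] 156
(array([637.8, -44.8]), 18.8)
hub [[649.19521809  -6.01025741  20.        ]]
box [[ 780.   66.  122.]
 [ 755. -120.  122.]
 [ 748.   51.  122.]
 [ 722.  -76.  122.]]
```

View pics/w9z.png

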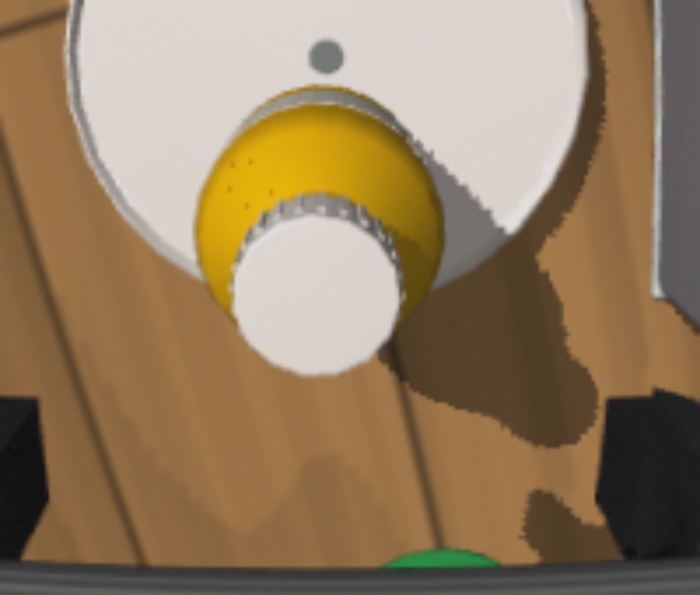

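Emit:
{"method": "play_rows", "body": {
  "plan": "-1.9 20 -0.2 0 1;-1.9 50 -0.2 0 1;-1.9 80 -0.2 0 1;-1.9 96 -0.2 0 1;-1.9 102.5 -0.2 0 1;-1.9 103 -0.2 0 1;-1.9 103 -0.2 0 0;-1.9 103 -0.2 0 -0.3;-1.9 103 -0.2 0 -0.7;-1.9 103 -0.2 0 -1;-1.9 103 -0.2 0 -1;-1.9 103 -0.2 0 -1"
}}

```text
clock: 22.0
tcp_pos: [637.3, -46.6, 126.9]
orientation: [-90.3, -0.1, -104.1]
ft_force: [-0.2, 0.1, -0.3]
opening: 42.3
```

Emit:
{"method": "play_rows", "body": {
  "plan": "0 0 0 0 -1;0 0 0 0 -1;0 0 0 0 -1;0 0 0 0 -1;0 0 0 0 -1;0 0 0 0 -1"
}}

```text
clock: 22.6
tcp_pos: [637.2, -46.5, 126.9]
orientation: [-90.4, -0.1, -104.1]
ft_force: [0.0, -0.3, 0.8]
opening: 36.5
```

Emit:
{"method": "play_rows", "body": {
  "plan": "0 -5 0 0 -1;0 -15 0 0 -1;0 -32 0 0 -1;0 -52 0 0 -1;0 -70 0 0 -1;0 -78 0 0 -1;0 -80 0 0 -1;0 -80 0 0 -1;0 -80 0 0 -1"
}}

```text
clock: 23.5
tcp_pos: [637.1, -46.6, 205.9]
orientation: [-90.5, -0.2, -104.1]
ft_force: [0.0, 0.2, -3.0]
opening: 36.7
```

```bash
python3 -c "
from h import *
settle(3); print(get_obs()['opening'],get_obs()['ft_force'])
go(438,225,207,-90)"
```

```text
36.74076220971072 [-0.30601321  0.37534735 -3.17342594]
clock 23.65 tcp [637.3 -46.5 206. ] rpy [ -90.45   -0.16 -104.11] -> -214.8 0.4 -259.5 -14.1
```

Emit:
{"method": "play_rows", "body": {
  "plan": "-8 0 -10 -1 -1;-25 0 -30 -2 -1;-46 0 -55 -4 -1;-68 0 -82 -5 -1;-90 0 -109 -7 -1;-112 0 -136 -8 -1;-134 0 -163 -10 -1;-156 0 -190 -11 -1;-177 0 -215 -12 -1;-195 0 -236 -13 -1;-208 0 -252 -14 -1;-215 0 -259.5 -14 -1"
}}

```text
clock: 24.85
tcp_pos: [435.7, 227.7, 207.7]
orientation: [-90.5, 0.0, -89.8]
ft_force: [-0.5, 0.4, -3.3]
opening: 37.2
```

```bash
python3 -c "
from h import *
settle(6); print(get_obs()['opening'],get_obs()['ft_force'],get_obs()['qd'].round(1))
shot('wrist','w10');shot('scene','s10')
go(438,243,150,-90)"
```

```text
36.80472143123925 [-0.13803172 -0.46096126 -3.33186518] [ 0.2  0.1 -0.1 -0.  -0.1 -0.1 -0.1]
clock 25.25 tcp [438.7 224.1 207.4] rpy [-9.046e+01 -8.000e-02 -9.024e+01] -> -19.0 57.3 -0.3 -0.2
```

View pics/w10.png

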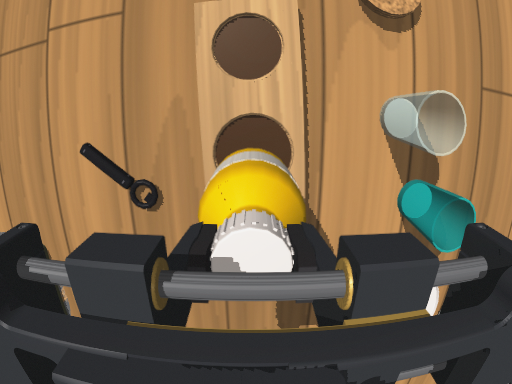

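View pics/s10.png

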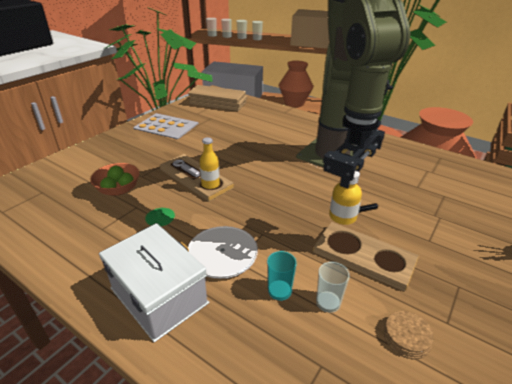

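Run:
```python
from h import *
P,D,c=load('w10'); H,S,V=hsv(P)
# edge points by hand scanning of dark mask
dark=(V<95)
for q in cont(dark,205,290,8,84,500): print('small',circ('wrist',q,19,c),q.mean(0),q.min(0),q.max(0))
for q in cont(dark,205,300,105,165,200):
    top=q[(q[:,1]<150)]; up=np.array([ (u, top[top[:,0]==u][:,1].min()) for u in np.unique(top[:,0])]); print('large',circ('wrist',up,20,c),up.min(0),up.max(0))
# tumbler rim & foot
print('rim',circ('wrist',[(466,123),(447,91),(414,117),(445,154),(460,103),(460,145),(421,97),(424,140)],100,c))
print('foot',circ('wrist',[(383,117),(400,98),(418,120),(396,138)],1,c))
cv2.imwrite('pics/w10z.png',cv2.resize(P[70:260,360:500],None,fx=4,fy=3.1))
```

```text
small (array([439.8, 354.5]), 28.6) [254.04663212  54.05181347] [219  25] [280  78]
large (array([438.5, 240.3]), 43.2) [215 115] [290 148]
rim (array([623.6, 288.5]), 32.4)
foot (array([628.2, 285.8]), 26.3)
```

View pics/w10z.png

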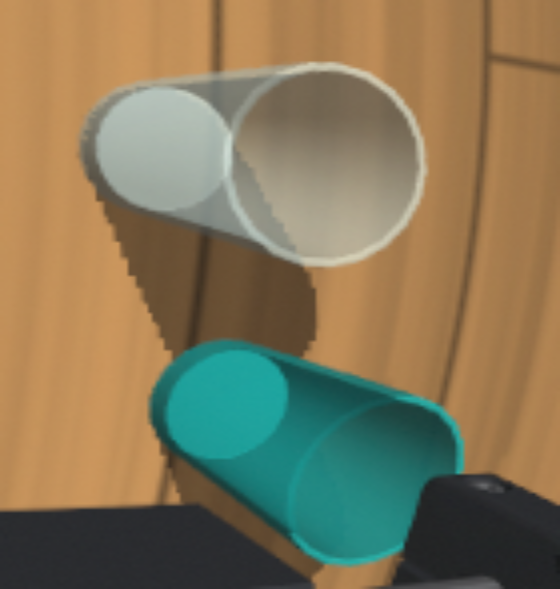

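Emit:
{"method": "play_rows", "body": {
  "plan": "-6 5 0 0 -1;-14 18 0 0 -1;-17.5 36 0 0 -1;-17.5 54 0 0 -1;-17.5 68 0 0 -1;-17.5 76 0 0 -1;-17.5 79 0 0 -1;-17.5 80.5 0 0 -1;-17.5 80.5 0 0 -1;-17.5 80.5 0 0 -1"
}}

```text
clock: 26.25
tcp_pos: [438.5, 241.7, 127.3]
orientation: [-90.4, -0.0, -90.2]
ft_force: [0.1, 0.2, -2.6]
opening: 37.0
```

Emit:
{"method": "play_rows", "body": {
  "plan": "0 1 0 0 -1;0 2 0 0 -1;0 3 0 0 -1;0 3.5 0 0 -1;0 3.9 0 0 -1;0 3.9 0 0 -1;0 3.9 0 0 -1"
}}

```text
clock: 26.95
tcp_pos: [438.4, 241.7, 123.4]
orientation: [-90.4, -0.0, -90.2]
ft_force: [0.1, 0.7, -2.3]
opening: 37.1
```

Emit:
{"method": "play_rows", "body": {
  "plan": "0 0.4 0 0 -1;0 0.8 0 0 -1;0 1.2 0 0 -1;0 1.2 0 0 -1;0 1.2 0 0 -1"
}}

```text
clock: 27.45
tcp_pos: [438.4, 242.0, 122.8]
orientation: [-90.4, -0.0, -90.2]
ft_force: [-2.2, -0.1, 5.4]
opening: 36.8
```

Emit:
{"method": "play_rows", "body": {
  "plan": "0 0 0 0 -0.2;0 0 0 0 -0.1;0 0 0 0 0.3;0 0 0 0 1;0 0 0 0 1;0 -5 0 0 1;0 -25 0 0 1;0 -60 0 0 1;0 -95 0 0 1;0 -110 0 0 1;0 -110 0 0 1;0 -110 0 0 1"
}}

```text
clock: 28.65
tcp_pos: [439.0, 241.7, 232.6]
orientation: [-90.4, -0.0, -90.2]
ft_force: [-0.7, -0.9, 1.1]
opening: 88.3
```

```bash
python3 -c "
from h import *
settle(3); 
shot('wrist','w11')
go(625,290,170,-90)"
```

```text
clock 28.85 tcp [438.5 241.6 231.7] rpy [-9.050e+01 -9.000e-02 -9.022e+01] -> -49.2 60.0 186.8 -0.2
```

View pics/w11.png

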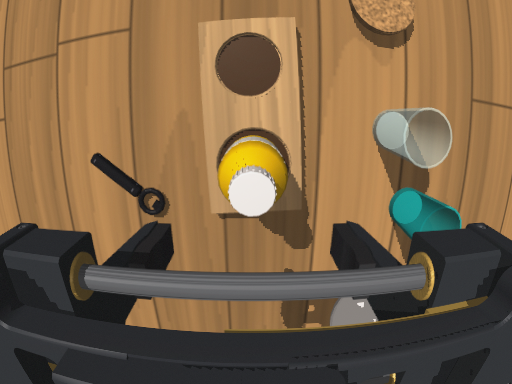

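Run:
```python
from h import *
P,D,c=load('w11'); H,S,V=hsv(P)
cv2.imwrite('pics/w11z.png',cv2.resize(P[90:190,360:470],None,fx=6,fy=6)); cv2.imwrite('pics/w11y.png',cv2.resize(P[0:220,185:315],None,fx=3.5,fy=2.7))
for q in cont(V<95,210,288,28,100,500): 
    q=q[(q[:,0]>212)&(q[:,0]<286)]; print('small',circ('wrist',q,19,c),q.mean(0),q.min(0),q.max(0))
a,b=plane('wrist',[(200,24),(294.5,18)],22,c)[:,:2]; d=b-a; L=np.linalg.norm(d); d/=L; n=np.array([-d[1],d[0]]); m=(a+b)/2; print(a,b,L,np.degrees(np.arctan2(d[1],d[0])),'small',m-n*58,'large',m-n*180)
```

```text
small (array([432.6, 363. ]), 37.5) [248.88421053  61.95789474] [216  33] [279  94]
[375.78960674 414.12817078] [488.47880271 420.76137356] 112.88425163426949 3.368703534020173 small [435.54234852 359.5449919 ] large [442.71120269 237.7557989 ]
```

View pics/w11z.png

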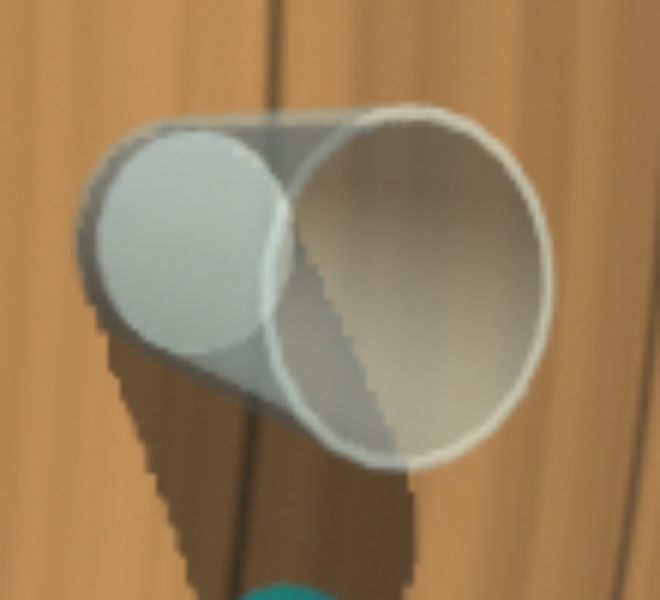

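View pics/w11y.png

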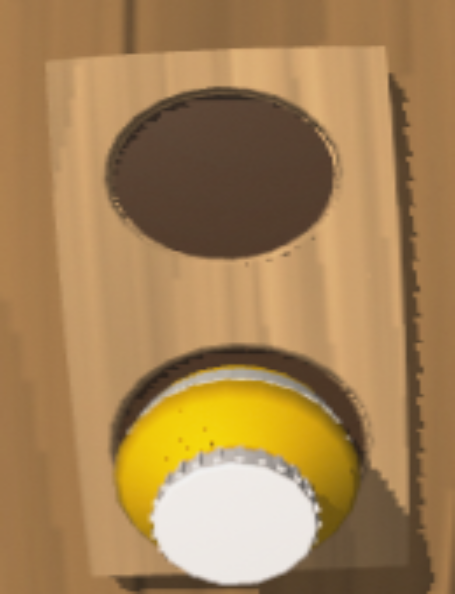

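Run:
```python
from h import *
P,D,c=load('w11')
z=np.array([(553,290),(415,103),(262,280),(405,469),(500,140),(530,400),(300,180),(310,410)])/6+[360,90]
print('rim',circ('wrist',z,100,c))
f=np.array([(97,240),(195,130),(293,235),(195,354)])/6+[360,90]
print('foot inner',circ('wrist',f,3,c))
go(626,288,170,-75)
```

```text
rim (array([625.7, 287. ]), 32.4)
foot inner (array([627.7, 285.9]), 25.5)
clock 28.85 tcp [438.5 241.6 231.7] rpy [-9.050e+01 -9.000e-02 -9.022e+01] -> -47.2 60.0 187.8 -15.2
```

Emit:
{"method": "play_rows", "body": {
  "plan": "-3 -5 12 -2 1;-10 -5 40 -4 1;-20 0 80 -7 1;-31 10 122 -10 1;-40 30 160 -13 1;-46 50 182 -15 1;-46.5 62 187.5 -15 1;-46.5 72 188 -15 1;-46.5 75 188 -15 1;-46.5 75 188 -15 1;-46.5 75 188 -15 1"
}}

```text
clock: 29.95
tcp_pos: [625.6, 287.6, 156.1]
orientation: [-90.4, 0.1, -75.2]
ft_force: [0.2, -0.4, 0.4]
opening: 88.4
```

```bash
python3 -c "
from h import *
settle(4); 
P,D,c=shot('wrist','w12'); print(get_obs()['q'].round())
go(626.3,287,50,-75)"
```

```text
[-15.  52. -27.  81.  26.  54. -34.]
clock 30.20 tcp [626.2 287.3 155.7] rpy [-9.045e+01  4.000e-02 -7.522e+01] -> 0.4 105.7 0.9 -0.2
```

View pics/w12.png

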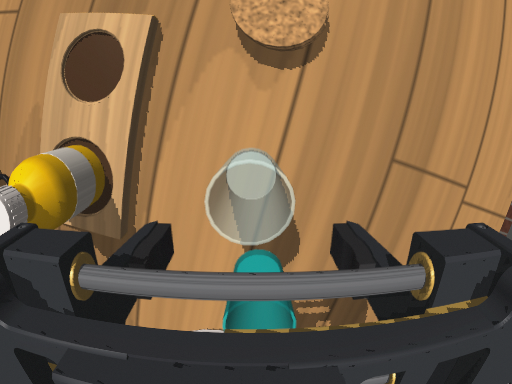

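Run:
```python
from h import *
P,D,c=load('w12')
print('rim',circ('wrist',[(205.5,200),(294.5,200),(250,243.5),(220,232),(281,231),(217,170),(284,170)],100,c))
print('foot',circ('wrist',[(227,178),(276,178),(251,151),(251,199)],2,c))
```

```text
rim (array([624., 289.]), 32.6)
foot (array([625.2, 285.7]), 25.6)
```

Emit:
{"method": "play_rows", "body": {
  "plan": "0 10 0 0 1;0 30 0 0 1;0 52 0 0 1;0 74 0 0 1;0 92 0 0 1;0 102 0 0 1;0 105.5 0 0 1;0 105.5 0 0 1;0 105.5 0 0 0.7;0 105.5 0 0 0.55;0 105.5 0 0 0.4",
  "grip_force": 20
}}

```text
clock: 31.3
tcp_pos: [625.6, 287.4, 51.0]
orientation: [-90.4, 0.1, -75.2]
ft_force: [-1.2, -0.2, 0.4]
opening: 66.3
```

Emit:
{"method": "play_rows", "body": {
  "plan": "0 0 0 0 0.2;0 0 0 0 0;0 0 0 0 -0.5;0 0 0 0 -0.5;0 0 0 0 -0.5;0 0 0 0 -0.5",
  "grip_force": 20
}}

```text
clock: 31.9
tcp_pos: [625.6, 287.4, 51.0]
orientation: [-90.4, 0.1, -75.2]
ft_force: [-0.3, 0.4, 0.1]
opening: 64.4
```

Emit:
{"method": "play_rows", "body": {
  "plan": "0 0 0 0 -1;0 0 0 0 -1;0 -3 0 0 -1;0 -8 0 0 -1;0 -15 0 0 -1;0 -15 0 0 -1",
  "grip_force": 25
}}

```text
clock: 32.5
tcp_pos: [626.5, 288.0, 67.5]
orientation: [-90.3, 0.1, -75.2]
ft_force: [0.1, -0.3, -1.5]
opening: 64.0
```

```bash
python3 -c "
from h import *
settle(2); print(get_obs()['opening'],get_obs()['ft_force'])
shot('wrist','w13');shot('side','s13')
go(432.3,363.5,170,-87)"
```

```text
63.703925969068614 [-0.72219102 -0.63659523 -2.48266347]
clock 32.70 tcp [625.6 287.3  65.9] rpy [-9.042e+01  5.000e-02 -7.522e+01] -> -123.0 -102.7 -168.2 11.8
```

View pics/w13.png

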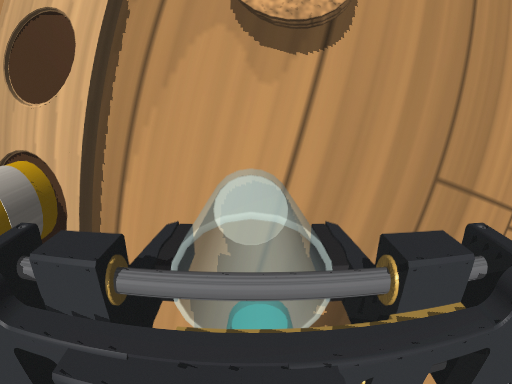

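View pics/s13.png

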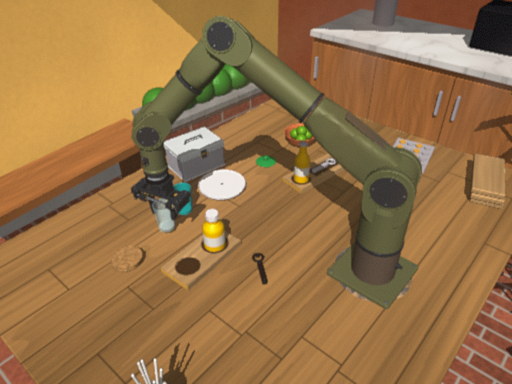

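Emit:
{"method": "play_rows", "body": {
  "plan": "0 -8 0 0 -1;-2 -22 -3 0 -1;-10 -38 -13 1 -1;-24 -50 -32 3 -1;-41 -54 -55 5 -1;-59 -54 -80 6 -1;-77 -54 -105 8 -1;-94 -54 -128 10 -1;-108 -54 -147 11 -1;-118 -54 -161 12 -1;-123 -54 -168 12 -1;-123 -54 -168 12 -1"
}}

```text
clock: 33.9
tcp_pos: [431.2, 364.7, 122.2]
orientation: [-90.4, 0.0, -87.1]
ft_force: [0.1, 0.4, -1.5]
opening: 64.0
```

```bash
python3 -c "
from h import *
settle(5); print(get_obs()['opening'],get_obs()['ft_force'])
shot('wrist','w14');shot('scene','s14')
go(432.3,363.5,47,-87)"
```

```text
64.52198659755669 [-0.12600261  0.04032658 -2.63573305]
clock 34.25 tcp [433.  362.9 121.1] rpy [-9.040e+01 -5.000e-02 -8.731e+01] -> -0.7 74.1 -0.2 -0.3
```

View pics/w14.png

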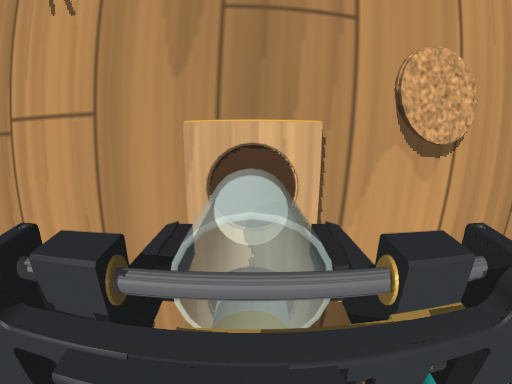

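View pics/s14.png

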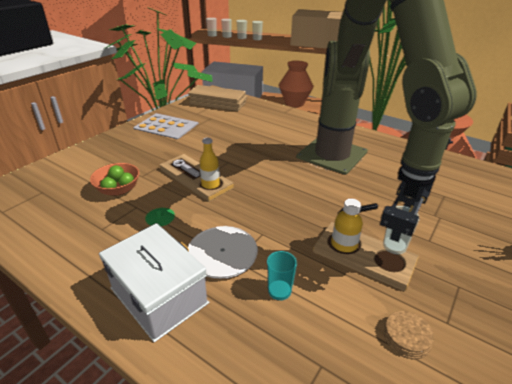

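Run:
```python
from h import *
P,D,c=load('w14')
a,b=plane('wrist',[(186,122.5),(321,122)],22,c)[:,:2]; d=b-a; L=np.linalg.norm(d); d/=L; n=np.array([-d[1],d[0]]); m=(a+b)/2; print(a,b,L,np.degrees(np.arctan2(d[1],d[0])),'small',m-n*58)
H,S,V=hsv(P)
print('well arc',circ('wrist',[(208,185),(252,144.5),(297,184),(217,160),(286,158),(232,149)],22,c))
print('foot',circ('wrist',[(214.5,205),(288,207),(251,169),(250,244.5)],73,c))
```

```text
[375.75186369 416.72578488] [487.98948238 422.6180459 ] 112.39217851356473 3.00516043498425 small [434.91137519 361.751676  ]
well arc (array([433.8, 362. ]), 38.6)
foot (array([433. , 362.3]), 26.7)
```

Emit:
{"method": "play_rows", "body": {
  "plan": "0 6 0 0 -1;0 18 0.5 0 -1;0 31 0.5 0 -1;0 42 0.5 0 -1;0 48 0.5 0 -1;0 50 0.5 0 -1;0 50.5 0.5 0 -1;0 50.5 0.5 0 -1"
}}

```text
clock: 35.05
tcp_pos: [433.3, 363.1, 70.9]
orientation: [-90.4, -0.0, -87.3]
ft_force: [-0.7, 0.9, -2.1]
opening: 63.6
```

Emit:
{"method": "play_rows", "body": {
  "plan": "0 1 0 0 -1;0 2 0 0 -1;0 2.5 0 0 -1;0 3 0 0 -1;0 3.4 0 0 -1;0 3.4 0 0 -1;0 3.4 0 0 -1"
}}

```text
clock: 35.75
tcp_pos: [433.3, 363.1, 67.5]
orientation: [-90.4, -0.0, -87.3]
ft_force: [-1.2, -0.7, -1.8]
opening: 64.0
```

Emit:
{"method": "play_rows", "body": {
  "plan": "0 0.3 0 0 -1;0 0.6 0 0 -1;0 0.9 0 0 -1;0 1.1 0 0 -1;0 1.1 0 0 -1"
}}

```text
clock: 36.25
tcp_pos: [433.3, 363.4, 66.9]
orientation: [-90.4, 0.0, -87.3]
ft_force: [-1.9, -1.0, 5.2]
opening: 64.0
```

Emit:
{"method": "play_rows", "body": {
  "plan": "0 0 0 0 0.5;0 0 0 0 0.6;0 0 0 0 0.8;0 0 0 0 1;0 0 0 0 1;0 0 0 0 1;0 -8 0 0 1;0 -28 0 0 1;0 -60 0 0 1;0 -90 0 0 1;0 -105 0 0 1;0 -105 0 0 1"
}}

```text
clock: 37.45
tcp_pos: [435.1, 364.6, 174.6]
orientation: [-90.1, 0.2, -87.3]
ft_force: [0.1, 0.4, 0.3]
opening: 87.9
```

```bash
python3 -c "
from h import *
settle(4)
shot('wrist','w15');shot('scene','s15')
go(637,-250,200,-90)"
```

```text
clock 37.75 tcp [433.4 362.9 170.8] rpy [-9.045e+01 -8.000e-02 -8.729e+01] -> 621.9 -29.7 174.2 2.7
```

View pics/w15.png

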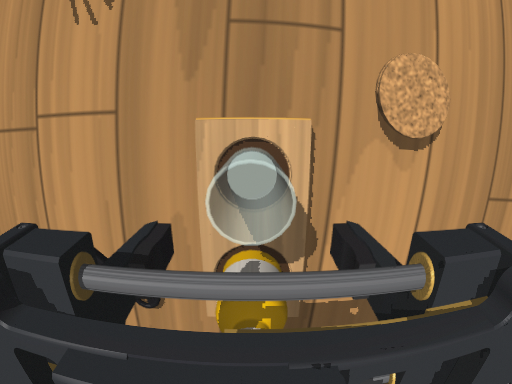

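View pics/s15.png

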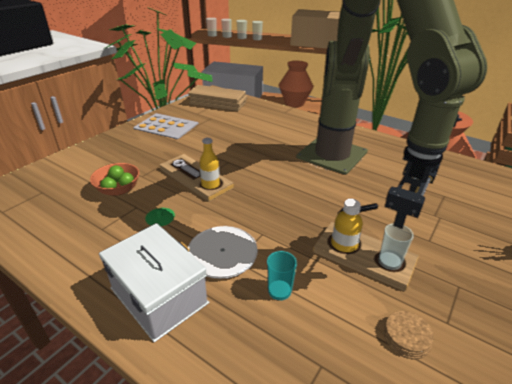

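Emit:
{"method": "play_rows", "body": {
  "plan": "10 -10 3 1 1;40 -25 11 2 1;85 -30 24 3 1;130 -30 36 3 1;178 -30 50 3 1;226 -30 63 3 1;274 -30 77 3 1;322 -30 90 3 1;370 -30 104 3 1;418 -30 117 3 1;462 -30 129 3 1;500 -30 140 3 1"
}}

```text
clock: 38.95
tcp_pos: [596.7, -134.2, 200.4]
orientation: [-90.5, -0.2, -90.5]
ft_force: [0.8, 0.7, -0.2]
opening: 88.1
```

Run:
```python
from h import *
settle(5)
P,D,c=load('w15')
cv2.imwrite('pics/w15z.png',cv2.resize(P[120:255,190:310],None,fx=5,fy=4.4))
print('rim',circ('wrist',[(206.5,200),(296,200),(251,244.5),(220,232),(283,231),(218,170),(285,170)],116,c))
print('well',circ('wrist',[(215,176),(252,138),(292,173),(224,152),(280,149)],22,c))
go(638,-250,140,-90)
```

```text
rim (array([432.7, 364.5]), 32.7)
well (array([434.5, 360.7]), 39.4)
clock 39.20 tcp [ 596.5 -129.4  200.3] rpy [-9.049e+01 -5.000e-02 -9.030e+01] -> 120.3 60.1 42.6 -0.3
```

View pics/w15z.png

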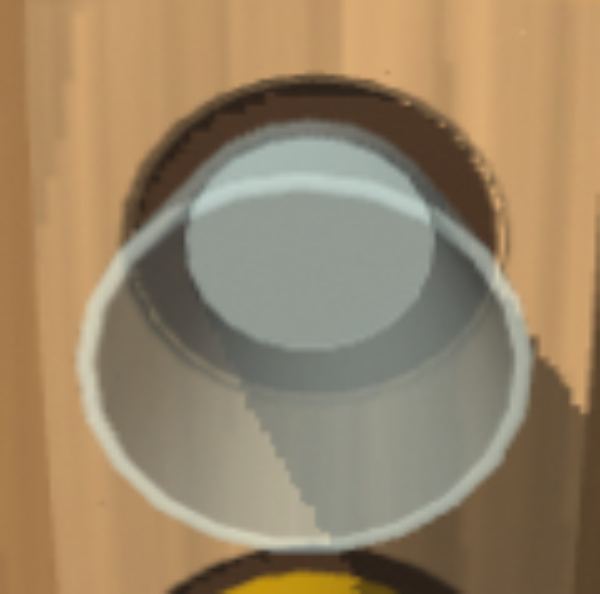

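Emit:
{"method": "play_rows", "body": {
  "plan": "12 5 4 0 1;38 15 14 0 1;70 35 25 0 1;98 55 35 0 1;114 75 41 0 1;120 90 42.6 0 1;120 97 42.6 0 1;120 100 42.6 0 1;120 100 42.6 0 1;120 100 42.6 0 1"
}}

```text
clock: 40.2
tcp_pos: [638.3, -248.5, 101.2]
orientation: [-90.4, -0.0, -90.2]
ft_force: [0.4, -0.3, -0.2]
opening: 88.1
```

Run:
```python
from h import *
settle(4)
P,D,c=shot('wrist','w16')
cv2.imwrite('pics/w16z.png',cv2.resize(P[110:290,160:340],None,fx=3.3,fy=3.3))
H,S,V=hsv(P)
for q in cont((H>35)&(H<85)&(S>120),170,335,100,275,300):
    print(circ('wrist',q,2,c),len(q),q.min(0),q.max(0))
P,D,c=load('w15')
print('rim',circ('wrist',[(205.6,201),(296.4,201),(252,245),(252,159.2)],116,c))
go(638,-250,10,-90)
```

```text
(array([ 637.3, -252. ]), 42.4) 274 [202 142] [301 236]
rim (array([432.6, 363.2]), 32.5)
clock 40.45 tcp [ 637.9 -249.7  100.7] rpy [-9.044e+01 -7.000e-02 -9.029e+01] -> 0.2 90.7 0.8 -0.3
```

View pics/w16.png

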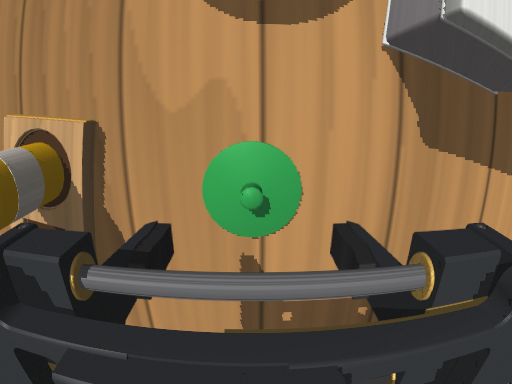

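View pics/w16z.png

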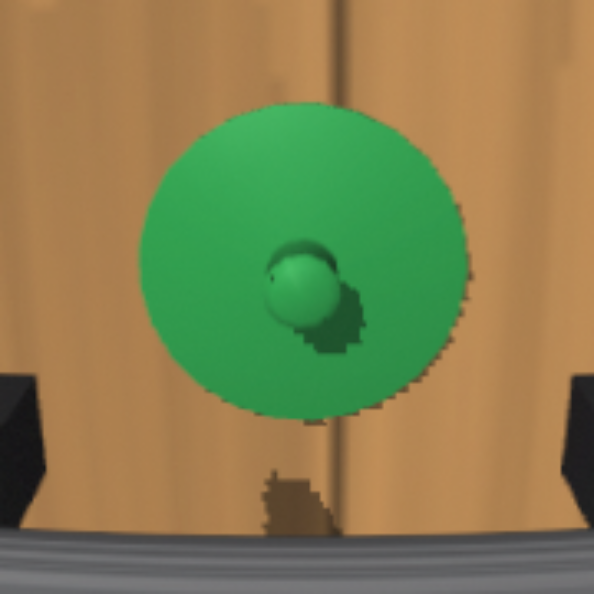

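Emit:
{"method": "play_rows", "body": {
  "plan": "1.7 15 0 0 1;1.7 40 0 0 1;1.7 65 0 0 0.5;1.7 82 0 0 0;1.7 88 0 0 -0.3;1.7 90 0 0 -0.5;1.7 90 0 0 -0.7;1.7 90 0 0 -1;1.7 90 0 0 -1;1.7 90 0 0 -1;1.7 90 0 0 -1;1.7 90 0 0 -1",
  "grip_force": 15
}}

```text
clock: 41.65
tcp_pos: [637.4, -251.6, 11.2]
orientation: [-90.4, -0.1, -90.3]
ft_force: [-0.3, 0.1, 2.3]
opening: 17.3
```

Emit:
{"method": "play_rows", "body": {
  "plan": "0 0 0 0 -1;0 0 0 0 -1;0 0 0 0 -1;0 0 0 0 -1;0 0 0 0 -1;0 0 0 0 -1"
}}

```text
clock: 42.25
tcp_pos: [637.4, -251.6, 11.2]
orientation: [-90.4, -0.1, -90.3]
ft_force: [-0.3, -0.0, 1.4]
opening: 17.6
```

Knob gripped (17.6 mm). I'll lift it and move toward the tumbler.

Emit:
{"method": "play_rows", "body": {
  "plan": "0 -5 0 0 -1;0 -20 0 0 -1;0 -50 0 0 -1;0 -85 0 0 -1;0 -120 0 0 -1;0 -155 0 0 -1;0 -185 0 0 -1;0 -200 0 0 -1;0 -205 0 0 -1;0 -205 0 0 -1;0 -205 0 0 -1"
}}

```text
clock: 43.35
tcp_pos: [637.8, -251.2, 214.4]
orientation: [-90.6, -0.0, -90.3]
ft_force: [-0.3, 0.2, -0.5]
opening: 17.6
```

Run:
```python
from h import *
settle(3); print(get_obs()['opening'])
shot('wrist','w17')
go(440,290,215,-90)
```

```text
17.56362908697508
clock 43.55 tcp [ 638.3 -251.2  214.8] rpy [-9.054e+01 -4.000e-02 -9.029e+01] -> -540.2 1.3 -201.0 -0.3
```

View pics/w17.png

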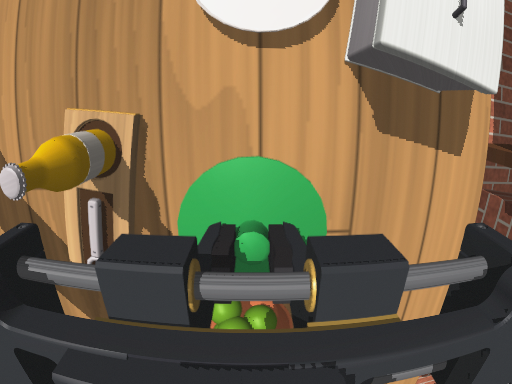

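Run:
```python
from h import *
P,D,c=load('w17'); H,S,V=hsv(P)
m=(H>35)&(H<85)&(S>120)
for q in cont(m,170,335,140,232,300):
    e=np.array([(u,q[q[:,0]==u][:,1].min()) for u in range(186,320)]); print(circ('wrist',e,206.5,c)); print(e[::20])
P,D,c=load('w16'); print('knob top pre',plane('wrist',(251.5,197),25,c))
```

```text
(array([ 638.2, -251.2]), 42.5)
[[186 193]
 [206 171]
 [226 161]
 [246 157]
 [266 158]
 [286 165]
 [306 179]]
knob top pre [[ 637.56380568 -250.28575289   25.        ]]
```

Emit:
{"method": "play_rows", "body": {
  "plan": "-12 0 -4 0 -1;-40 0 -15 0 -1;-80 0 -30 0 -1;-125 0 -46 0 -1;-172 0 -64 0 -1;-220 0 -82 0 -1;-268 0 -99 0 -1;-316 0 -117 0 -1;-364 0 -135 0 -1;-412 0 -153 0 -1;-455 0 -169 0 -1;-490 0 -182 0 -1"
}}

```text
clock: 44.75
tcp_pos: [456.1, 243.4, 216.3]
orientation: [-90.6, 0.0, -90.1]
ft_force: [0.5, 0.3, 1.2]
opening: 17.5
```

Run:
```python
from h import *
settle(6); print(get_obs()['opening'])
go(433,363.3,150,-90)
shot('wrist','w18')
```

```text
17.276553890856526
clock 45.05 tcp [458.8 238.3 215.9] rpy [-90.56  -0.13 -90.38] -> -125.0 65.8 -26.0 -0.4
```

View pics/w18.png

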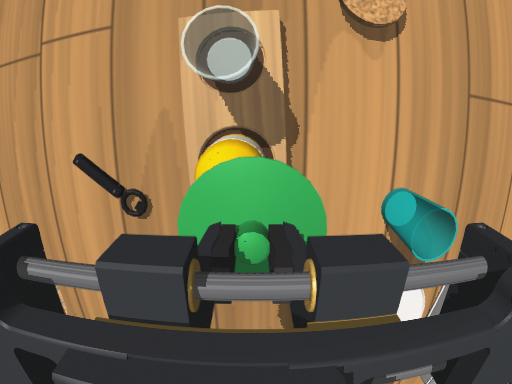

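Run:
```python
from h import *
P,D,c=load('w18'); cv2.imwrite('pics/w18z.png',cv2.resize(P[0:95,170:270],None,fx=6,fy=6))
```

```text
(no output)
```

View pics/w18z.png

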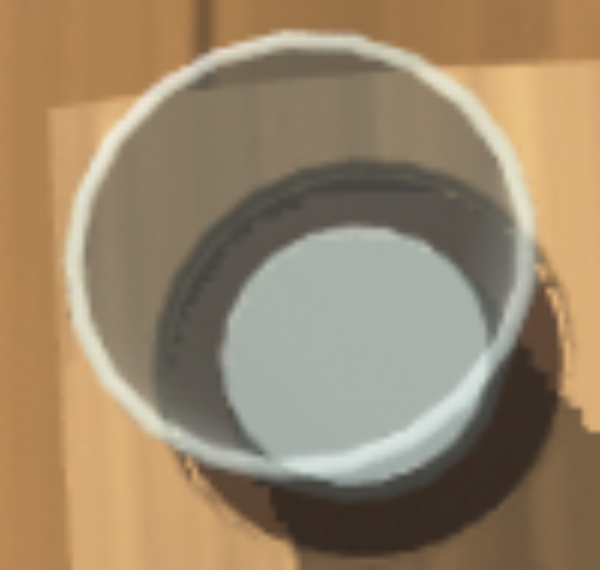

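Run:
```python
from h import *
P,D,c=load('w18')
z=np.array([(66,260),(300,32),(533,240),(340,482),(110,395),(500,380),(120,125),(480,110)])/6+[170,0]
print(circ('wrist',z,116,c))
```

```text
(array([432.7, 361.6]), 32.6)
```

Emit:
{"method": "play_rows", "body": {
  "plan": "-12 0 -2 0 -1;-36 0 -7 0 -1;-64 0 -13 0 -1;-92 0 -19 0 -1;-112 0 -24 0 -1;-124.5 8 -26.2 0 -1;-124.5 25 -26.2 0 -1;-124.5 45 -26.2 0 -1;-124.5 62 -26.2 0 -1;-124.5 72 -26.2 0 -1;-124.5 76 -26.2 0 -1;-124.5 76 -26.2 0 -1"
}}

```text
clock: 46.3
tcp_pos: [433.1, 362.1, 139.5]
orientation: [-90.6, -0.2, -90.5]
ft_force: [-0.7, 0.1, -0.4]
opening: 17.1
```

Run:
```python
from h import *
settle(3); print(get_obs()['opening'],get_obs()['ft_force'].round(1))
go(432.8,362.8,127.2,-90)
shot('wrist','w19'); P,_,_=shot('scene','s19');P2,_,_=shot('side','s19b')
cv2.imwrite('pics/s19z.png',np.hstack([cv2.resize(P[180:290,330:440],None,fx=3.5,fy=3.5),cv2.resize(P2[200:290,150:250],(385,385))]))
```

```text
17.741386857607623 [0.8 0.4 0.5]
clock 46.45 tcp [433.5 362.9 140.6] rpy [-9.050e+01 -6.000e-02 -9.045e+01] -> 0.1 13.4 -0.6 -0.5
```

View pics/s19z.png

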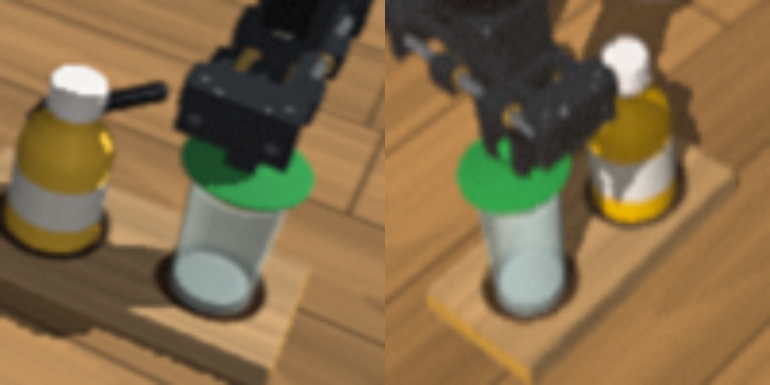

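Both fixed views show the lid centred above the glass. I'll lower it gently.

Emit:
{"method": "play_rows", "body": {
  "plan": "0 3 -0.6 0 -1;0 6 -0.6 0 -1;0 8.5 -0.6 0 -1;0 10.5 -0.6 0 -1;0 11.5 -0.6 0 -1;0 12.3 -0.6 0 -1;0 12.9 -0.6 0 -1;0 13.3 -0.6 0 -1;0 13.3 -0.6 0 -1"
}}

```text
clock: 47.5
tcp_pos: [432.7, 362.8, 127.3]
orientation: [-90.5, -0.1, -90.4]
ft_force: [0.2, -0.1, -0.4]
opening: 17.4
```

Emit:
{"method": "play_rows", "body": {
  "plan": "0 0.3 0 0 -1;0 0.6 0 0 -1;0 0.9 0 0 -1;0 0.9 0 0 -1"
}}

```text
clock: 47.9
tcp_pos: [432.8, 362.9, 127.1]
orientation: [-90.5, -0.1, -90.4]
ft_force: [-1.1, 0.4, 7.3]
opening: 17.5
```

Emit:
{"method": "play_rows", "body": {
  "plan": "0 0 0 0 -1;0 0 0 0 -0.5;0 0 0 0 -0.4;0 0 0 0 -0.2;0 0 0 0 -0.2;0 -4 0 0 -0.2;0 -15 0 0 0;0 -40 0 0 0;0 -75 0 0 0;0 -110 0 0 0;0 -120 0 0 0;0 -120 0 0 0"
}}

```text
clock: 49.1
tcp_pos: [434.5, 363.8, 249.3]
orientation: [-90.3, 0.1, -90.5]
ft_force: [0.2, -1.1, -0.2]
opening: 44.1
```

Run:
```python
from h import *
settle(4)
P0,_,c=shot('wrist','w20'); P,_,_=shot('scene','s20');P2,_,_=shot('side','s20b')
H,S,V=hsv(P0)
for q in cont((H>35)&(H<85)&(S>120),150,350,100,275,300): print('lid',circ('wrist',q,118,c),len(q),q.min(0),q.max(0))
cv2.imwrite('pics/s20z.png',np.hstack([cv2.resize(P[180:290,330:440],None,fx=3.5,fy=3.5),cv2.resize(P2[200:290,150:250],(385,385))]))
```

```text
lid (array([433.3, 362.5]), 42.3) 248 [208 134] [297 221]
```

View pics/w20.png

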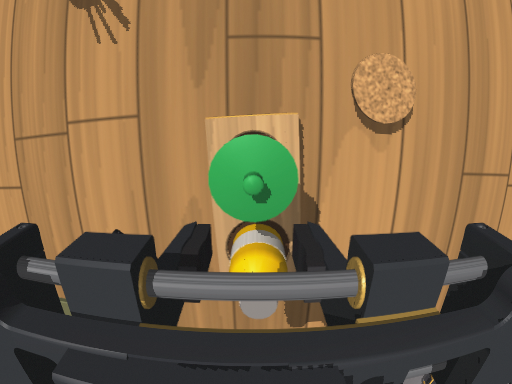

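View pics/s20z.png

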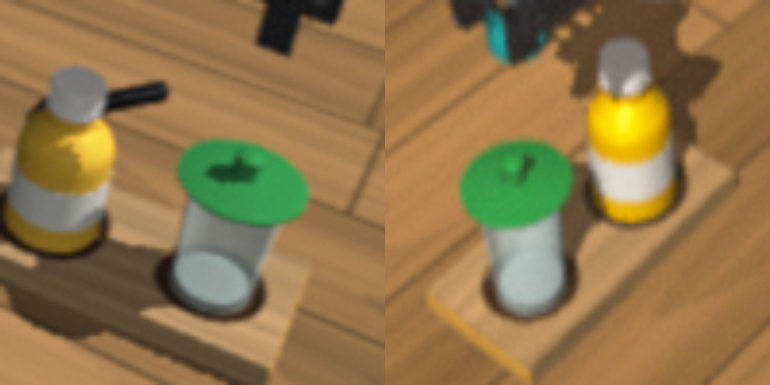

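View pics/s20.png

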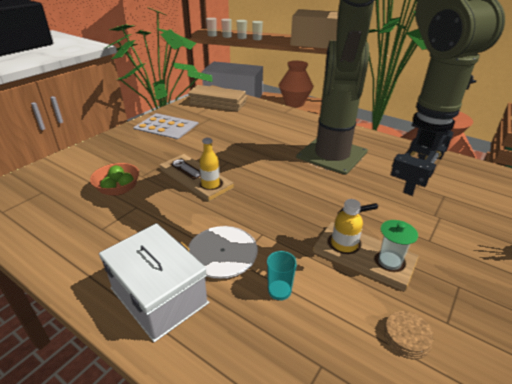

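```bash
python3 -c "
from bench import *
print(get_obs()['ft_force'].round(1)); print(finish_job())"
```

```text
[0.3 0.3 0.5]
the job is handed in; nothing more can be done
None
```

I made up both boards in the order you asked and handed the job in at about 49 s. The hand-in gives no verdict.

- **Slot board:** the tall bottle stands in the round well and the bare steel opener lies flat in the slot, centred to within a few mm.
- **Two-well board:** the squat bottle stands in the larger well and the clear tumbler stands mouth up in the smaller one. The green lid is on the tumbler.
- **Last checks:**
  - The lid measured at (433.3, 362.5) mm. The glass rim had measured about (432.7, 362.5) mm, and its two readings differed by about 2 mm in y.
  - I lowered each thing until the force or height showed it had reached its floor or the rim. The opener's contact force was weak, and I confirmed it from the picture.
  - The last pictures show the bottles and glass upright, with the gripper clear of everything.
- **Bystanders:** I never approached the lime bowl or the coasters. They look unmoved in the last picture, but I did not measure them again.
- **Disagreements:** camera readings differed from each other by about 2–4 mm in y, and the tool settled about 0.5° off vertical. Both are well inside the clearances. No check failed.

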